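Change the label roll and lean the housings on the labelling rest

TASK

Get the labelling station ready: swing the brake arm clear of the unwind spindle, drop the spent cardboard core into the waste carton, then fit the new label roll right down on the spindle and swing the arm back until its roller touches the roll. Lean every black housing, side by side and lengthwise up the slope, in the sloping rest, each with one short end down on the ledge and its flat back against the top rail. Leave the other things on the bench alone.

Things in the scene. Friction and masses are not known exactly. Their poses are not given: they have to be found in the camera images.
- housing_1: flat black instrument housing, 150 x 52 x 16 mm (along its x, y, z), about 0.16 kg, lying flat on the bench at the start; origin at its centre. All housings are alike, either short end may be down and either face up. Absent (None) in some runs
- housing_2: flat black instrument housing, 150 x 52 x 16 mm (along its x, y, z), about 0.16 kg, lying flat on the bench at the start; origin at its centre. All housings are alike, either short end may be down and either face up. Absent (None) in some runs
- housing_3: flat black instrument housing, 150 x 52 x 16 mm (along its x, y, z), about 0.16 kg, lying flat on the bench at the start; origin at its centre. All housings are alike, either short end may be down and either face up. Absent (None) in some runs
- housing_4: flat black instrument housing, 150 x 52 x 16 mm (along its x, y, z), about 0.16 kg, lying flat on the bench at the start; origin at its centre. All housings are alike, either short end may be down and either face up. Absent (None) in some runs
- slope: leaning frame of the sloping rest: x up the slope (45 degrees, rising away from the robot), y along the rest to the robot's left, z out of the slope. Origin: middle of the ledge's inner corner, 22 mm above the bench. The ledge is a channel: floor plane x = 0 from z = 0 to 28 mm, lip in front 10 mm high, back flange 30 mm high in the plane z = 0. A leaning housing has its centre at x 75, z 8 mm
- rest: sloping rest, welded grey tube, 410 mm long (y), up to 126 mm high, origin on the bench below the ledge's inner corner. Above the ledge channel only a steel top rail, along y, which touches the plane of the slope 115 mm up from the ledge; open between. End frames at y = +-205 mm: keep housing centres between y = -170 and +170 mm
- core: spent cardboard core on the spindle: plain tube 34 mm outside, 26 mm bore, 60 mm high, 25 g; origin at the centre of its lower end, z along the tube
- roll: new white paper label roll standing on the bench: 66 mm outside, 26 mm bore right through, 60 mm high, about 0.22 kg; origin at the centre of its lower end, z along the bore. Either end may be down
- spindle_seat (a point): on the unwind stand: centre of the seat disc's top (disc 90 mm across, 16 mm above the bench), where the roll rests. The steel spindle, 20 mm thick with a tapered tip, rises 66 mm from here. Axes as the stand's
- brake_pivot (a point): the brake arm's upright hinge axis on the stand, 30 mm above the bench, 96 mm from the spindle axis
- brake_knob (a point): top centre of the black grip knob (18 mm thick, 34 mm high, top 134 mm above the bench) that stands on the free end of the brake arm, 90 mm from the pivot. Below the knob, on the same axis, is the rubber roller, 16 mm thick, from 34 to 78 mm above the bench
- brake_arm (a joint): angle of the brake arm, rad: at 0 (a stop) its roller is at the bare core; it grows as the arm swings away, clockwise seen from above, to a stop at 1.4. The roller touches a fitted roll at about 0.16 (0.11 to 0.20, as the roll has play). Light friction, about 1 N at the knob; the arm stays where it is left. Beyond 0.75 it is clear of a roll and of the fingers around it
- carton_in (a point): centre of the inner floor of the open waste carton: 180 x 160 mm outside, walls 5 mm, 90 mm high; axes as the carton's, x across the 180 mm. Its two open flaps droop outward from the long sides
- screw_jar: bystander: jar, 48 mm across, 62 mm high, origin under its centre
- pliers: bystander: pliers with yellow handles, 170 mm long, lying flat; origin at the pivot
- booklets: bystander: stack of booklets 150 x 105 x 23 mm

How it is judged:
By the outcome, as a careful person would: the job done as asked, in the order asked, and still so for the second after the job is handed in, with the robot touching nothing.
Of housing_1, housing_2, housing_3, housing_4 only 2 to 4 are there at a start; the rules pass over those that are not, and their reading is None.
At some moment in a run one of roll, housing_1, housing_2, housing_3, housing_4 may be knocked a few centimetres aside while the robot is not near it.
Once in a run the grip may slacken for a moment while it holds something.
It also fails if it takes over 210 s, if anything falls off the work surface, if the arm or the gripper's body presses on something with over 40 N, if the wrist force passes 120 N, or if a joint passes its speed limit or range.

ROBOT

A 6-joint arm with a two-finger parallel gripper is mounted at the origin on the work surface. World frame = base frame: x ahead of the robot, y to its left, z up, the work surface at z = 0. Lengths are in m, angles in degrees, forces in N, time in s.
With the tool pointing down it reaches from about 0.375 to 0.9 m from the base axis. Payload 3.1 kg.
Tool frame: the origin (TCP) lies at the very end of the fingers, on their centre line; the grasp point (between the pads) lies 19 mm behind it; z points along the fingers, y is the line along which they close (so a half turn about z gives the same grasp; the last joint's range is limited). The gripper opens to 87 mm and grips with 3 to 60 N. Pads are 19 mm wide; open, the fingers measure 117 mm over their backs; the gripper's body (75 mm by 190 mm) begins 51 mm behind the grasp point.
Start: joints at [-86.488, 30.224, 82.088, -0, 67.689, -10.227], TCP at [0.148, -0.607, 0.223] pointing down, gripper open.
Joint ranges: [-176.69, 176.69], [-43.24, 126.21], [12.49, 139.97], [-82, 262], [0, 151.66], [-163.58, 163.58]. Speed limits (degrees/s): [159.86, 159.86, 180, 180, 180, 180].

INTERFACE

Orientations are given as a 3x3 rotation matrix whose columns are the frame's x, y, z axes.
In Python, from rig import readout, viewer, ticket gives the robot as it stands.
- The arm moves only by the tool send_rows, never from a script. Its argument "moves" is a list of rows, each a list of 6 numbers: the shift along the tool's x, y, z in units of 250 mm (1.0 is 250 mm), then the turn, a rotation vector about the tool's x, y, z in units of 90 degrees (1.0 is 90 degrees). A call has 1 to 12 rows; each row is the pose to reach, as a shift and turn from the pose commanded when the call began, along the tool's axes at that moment; what a row does not reach only later rows make up. A row lasts 1/10 s, in which the tool goes at most 50 mm and 8.59 degrees, less where a joint would pass 70% of its speed; a pose out of reach is approached as far as the arm can. A call with a number of a shift or a turn outside -1 to 1 is refused whole. A call with a gripper value outside its range is refused whole. "grip" is the opening, from 0 (shut) to 1 (fully open), set as the call begins (left out, the last holds). The fingers move at their own pace and stop on an object; the grip force is fixed at half the most. Time passes only in rows, so rows that repeat a pose let the fingers close. It gives the time, the measured TCP pose, the force, the opening and the grip force at its end, in the units of the state.
- readout.read_state(): the state, without advancing time (a new reading comes with each control period).
- viewer.capture(name): name is "scene" or "top" or "wrist"; returns (picture, depth): 384x512x3 uint8, red, green, blue; 384x512 float32, m along the optical axis (not along the pixel's ray), 0 where there is no reading.
- viewer.camera_info(name): a dict with "fx", "fy", "cx", "cy" (pixels), "R" (3x3) and "t" (3): a world point X has camera coordinates R X + t; the wrist camera has in their place "tool_from_camera" (4x4, takes a point from camera to tool coordinates, whose origin is the TCP and whose axes are the flange's). Camera axes: x right, y down, z forward; pixel columns grow to the right and rows downward; lengths in m; the calibration is good to about 2 mm. A picture is of the moment at which its call begins: read the wrist's pose just before it. camera_info takes no time and is no camera call.
- ticket.hand_in(): hands the job in; it is judged then, once.
The state is a dict: "time_s": time; "joint_positions": joint angles; "qvel": joint speeds; "tau": joint torques, N m; "position": TCP position; "tcp_rot": TCP orientation; "force": force on the tool from outside, world axes, zero at the start; "moment": the same for the moment, N m; "opening": opening from 0.0 (shut) to 1.0 (fully open); "grasp_force": force on a finger pad.
Only numpy, scipy, OpenCV 4.12 (cv2) and the standard library are available. Lean on these libraries where they do the work, as an engineer would, in place of code of your own. Each camera call takes 0.05 s, during which the arm holds its last target. There are 200 camera calls.

## Working session

There is one attempt and no reset: what is moved stays moved. The work goes in short steps, Python scripts to look and compute and a tool call to move; the robot and the scene stay as the last step left them, time stands still between calls to the robot, and variables do not carry over. Pictures are saved under pics/ and viewed, at most 14 in all, crops included, and the job is handed in when it is done.

Besides the shell and the picture viewer there is one more tool, called after "Request:" as a command line: name --pt "numbers of a row" for each row, then --argument value for the rest. send_rows: Moves the arm, as the interface text tells. Shifts and turns lie within -1 to 1; 1 stands for 250 mm of shift or 90 degrees of turn. Its arguments: {"type":"object","properties":{"moves":{"type":"array"},"grip":{"type":"number"}},"required":["moves"]}

```bash
ls; mkdir -p pics; python3 - <<'E'
from rig import readout, viewer
import cv2,numpy as np
s=readout.read_state();print(s['position'],s['tcp_rot'],s['time_s'],s['opening'])
for n in ('scene','top'):
    p,d=viewer.capture(n);np.savez(f'pics/{n}0.npz',p=p,d=d);cv2.imwrite(f'pics/{n}0.png',cv2.resize(p[:,:,::-1],(800,600)))
    c=viewer.camera_info(n);print(n,c)
print(viewer.camera_info('wrist'))
E
```

```text
pics
[ 0.14841128 -0.6063764   0.22158151] [[ 9.71388300e-01  2.37496845e-01 -1.41394631e-04]
 [ 2.37496601e-01 -9.71386034e-01  2.12994157e-03]
 [ 3.68505631e-04 -2.10258106e-03 -9.99997722e-01]] 0.0 0.9999651226036061
scene {'fx': 446.5184725370169, 'fy': 446.5184725370169, 'cx': 256.05565463177714, 'cy': 193.73133199848957, 'R': array([[-0.28410311,  0.95861264,  0.01863429],
       [ 0.56845536,  0.18405979, -0.80186064],
       [-0.77210357, -0.21721834, -0.59722045]]), 't': array([ 0.13875185, -0.19890837,  1.87129379])}
top {'fx': 373.95983821281686, 'fy': 373.95983821281686, 'cx': 253.261508796845, 'cy': 194.09327262155873, 'R': array([[ 0.01020281, -0.99994587, -0.00203853],
       [-0.99493736, -0.00994784, -0.10000348],
       [ 0.09997779,  0.00304853, -0.994985  ]]), 't': array([0.02338497, 0.54432498, 1.17920099])}
{'fx': 295.2608500684401, 'fy': 295.2608500684401, 'cx': 254.13027605019116, 'cy': 189.96901410435893, 'tool_from_camera': array([[-1.16125974e-03, -9.68283383e-01, -2.49851840e-01,
         6.78800205e-02],
       [ 9.99999315e-01, -1.16029221e-03, -1.51158700e-04,
        -5.46112943e-04],
       [-1.43536687e-04, -2.49851845e-01,  9.68284067e-01,
        -1.62557310e-01],
       [ 0.00000000e+00,  0.00000000e+00,  0.00000000e+00,
         1.00000000e+00]])}
```

View pics/scene0.png

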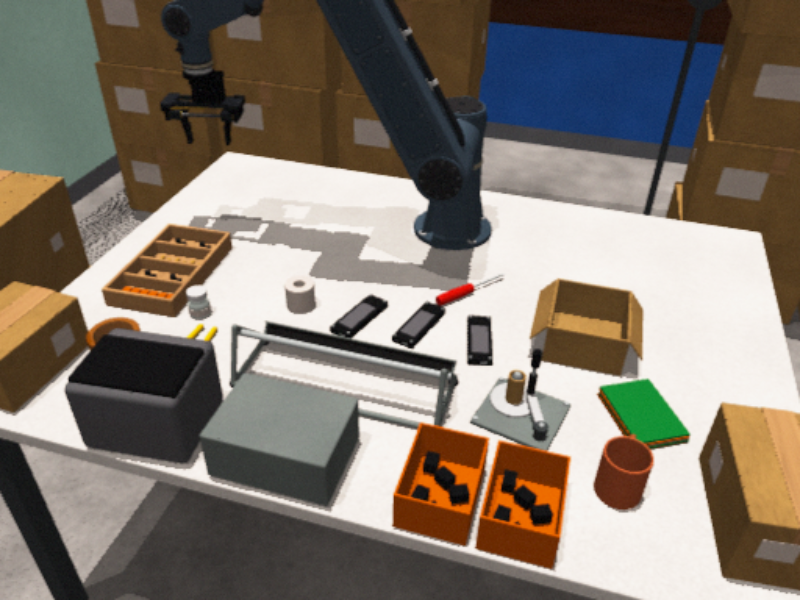

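View pics/top0.png

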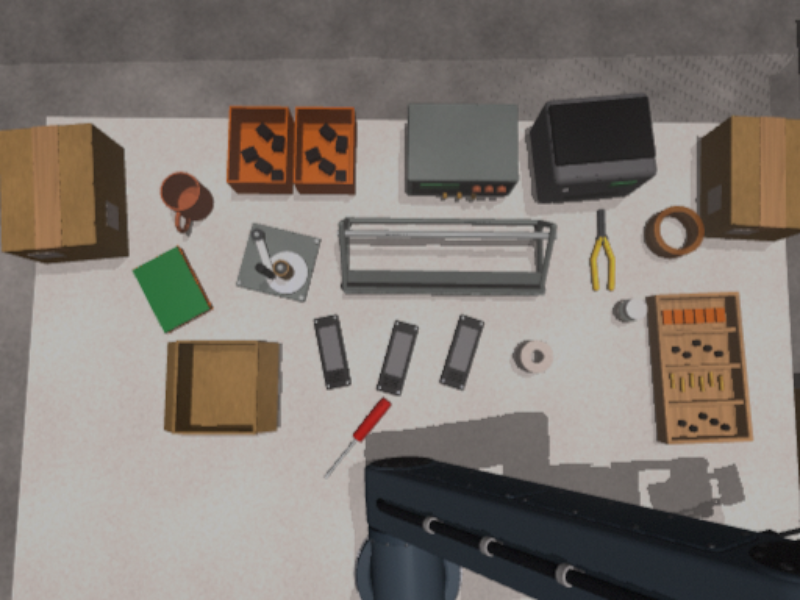

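The top view (800 px wide) shows three housings at (332,352), (397,357) and (462,352), and the roll at (534,356). The core and spindle are at (284,268), the knob at (265,270), the arm pivot at (260,235), the carton at (222,387) and the rest around (446,255).

```bash
cat > h.py <<'E'
import numpy as np, cv2
from scipy.spatial.transform import Rotation as Ro
from rig import readout, viewer
def cam(n,s=None):
    c=viewer.camera_info(n)
    if n=='wrist':
        s=s or readout.read_state(); T=np.eye(4); T[:3,:3]=s['tcp_rot']; T[:3,3]=s['position']
        M=T@c['tool_from_camera']; R=M[:3,:3].T; t=-R@M[:3,3]
    else: R,t=c['R'],c['t']
    return c['fx'],c['cx'],c['cy'],np.array(R),np.array(t)
def ray(C,uv,z):
    f,cx,cy,R,t=C; uv=np.atleast_2d(uv).astype(float); o=-R.T@t
    d=np.c_[(uv[:,0]-cx)/f,(uv[:,1]-cy)/f,np.ones(len(uv))]@R
    return o+d*((z-o[2])/d[:,2])[:,None]
def cloud(C,d):
    f,cx,cy,R,t=C; v,u=np.mgrid[:d.shape[0],:d.shape[1]]
    P=np.stack([(u-cx)/f*d,(v-cy)/f*d,d],-1); W=(P-t)@R; W[d==0]=np.nan; return W
def proj(C,X):
    f,cx,cy,R,t=C; c=np.atleast_2d(X)@R.T+t; return c[:,:2]/c[:,2:]*f+[cx,cy]
def shot(n,name=None):
    s=readout.read_state(); p,d=viewer.capture(n); C=cam(n,s)
    if name: cv2.imwrite(f'pics/{name}.png',p[:,:,::-1])
    return p,d,C
def down(yaw):  # tool x at yaw, z down
    a=np.radians(yaw); c,s=np.cos(a),np.sin(a); return np.array([[c,s,0],[s,-c,0],[0,0,-1.]])
def go(p,R=None):
    s=readout.read_state(); A=np.array(s['tcp_rot']); R=A if R is None else R
    r=np.r_[A.T@(np.array(p)-s['position'])/.25, Ro.from_matrix(A.T@R).as_rotvec()/(np.pi/2)]
    print('row',np.round(r,4).tolist(),'t',round(s['time_s'],2)); return r
def st():
    s=readout.read_state(); print(round(s['time_s'],2),np.round(s['position'],4),'F',np.round(s['force'],1),'open',round(s['opening'],3),'g',round(s['grasp_force'],1),'j',np.round(s['joint_positions'],0)); return s
E
python3 - <<'E'
from h import *
P={}
for n in ('scene','top'):
    z=np.load(f'pics/{n}0.npz'); C=cam(n); W=cloud(C,z['d']); P[n]=(z['p'],W,C)
    print(n,'bench z',np.nanmedian(W[200:300,100:200,2]))
p,W,C=P['top']
g=p.max(2).astype(int)
m=((g<110)&(p.max(2).astype(int)-p.min(2)<30)).astype(np.uint8); roi=np.zeros_like(m); roi[198:255,195:315]=1
m=cv2.morphologyEx(m*roi,cv2.MORPH_CLOSE,np.ones((3,3)))
for c in cv2.findContours(m,0,2)[0]:
    if cv2.contourArea(c)<300: continue
    b=cv2.boxPoints(cv2.minAreaRect(c)); q=ray(C,b,.016); 
    M=np.zeros_like(m); cv2.drawContours(M,[c],-1,1,-1); zz=W[...,2][cv2.erode(M,np.ones((5,5)))>0]
    e=q[1]-q[0]; f=q[2]-q[1]; L=e if np.linalg.norm(e)>np.linalg.norm(f) else f
    print('housing',q.mean(0).round(4),np.linalg.norm(e).round(3),np.linalg.norm(f).round(3),'yaw',np.degrees(np.arctan2(L[1],L[0])).round(1),'z',np.nanmedian(zz).round(4))
def near(W,x,y,r,z0,z1):
    Q=W.reshape(-1,3); k=(np.hypot(Q[:,0]-x,Q[:,1]-y)<r)&(Q[:,2]>z0)&(Q[:,2]<z1); return Q[k]
s=1/1.5625
for nm,uv,zh,r,z0,z1 in (('roll',(534,356),.06,.05,.05,.07),('core',(284,266),.076,.03,.065,.085),('knob',(265,268),.134,.025,.11,.15),('carton',(222,387),.09,.14,.08,.1)):
    x=ray(C,np.array(uv)*s,zh)[0]
    for n in P:
        Q=near(P[n][1],x[0],x[1],r,z0,z1)
        if len(Q): print(nm,n,len(Q),'med',np.median(Q,0).round(4),'mid',((Q.max(0)+Q.min(0))/2).round(4),'ext',np.ptp(Q,0).round(3),'zmax',np.percentile(Q[:,2],95).round(4)); 
        if len(Q) and nm in('carton',): print(cv2.minAreaRect((Q[:,:2]*1000).astype(np.float32)))
x=ray(C,np.array((446,255))*s,.1)[0]; print('rest appr',x)
for n in P:
    Q=P[n][1].reshape(-1,3); k=(abs(Q[:,0]-x[0])<.12)&(abs(Q[:,1]-x[1])<.23)&(Q[:,2]>.006)&(Q[:,2]<.14); Q=Q[k]
    for a,b in ((.02,.045),(.09,.13)):
        q=Q[(Q[:,2]>a)&(Q[:,2]<b)]; print(n,a,b,len(q),q.min(0).round(3),q.max(0).round(3),cv2.minAreaRect((q[:,:2]*1000).astype(np.float32)))
for n in P:
    im=P[n][0]; 
    a=(200,130,90,80) if n=='top' else (290,215,90,80)
    a=(150,138,60,60) if n=='top' else (295,215,80,75)
    cv2.imwrite(f'pics/st_{n}.png',cv2.resize(im[a[1]:a[1]+a[3],a[0]:a[0]+a[2],::-1],None,fx=7,fy=7))
a=cv2.imread('pics/st_top.png');b=cv2.imread('pics/st_scene.png');h=min(len(a),len(b));cv2.imwrite('pics/st.png',cv2.resize(np.hstack([a[:h],b[:h]]),(800,350)))
E
```

```text
scene bench z 0.09614363206374096
top bench z 0.0027240604829047565
housing [0.4329 0.0253 0.016 ] 0.149 0.052 yaw -14.9 z 0.0166
housing [ 0.4465 -0.1073  0.016 ] 0.148 0.053 yaw -17.2 z 0.0166
housing [0.4447 0.1608 0.016 ] 0.053 0.148 yaw -167.6 z 0.0165
roll scene 196 med [ 0.4437 -0.2476  0.0602] mid [ 0.4398 -0.2483  0.0586] ext [0.072 0.064 0.017] zmax 0.0642
roll top 315 med [ 0.4374 -0.251   0.0599] mid [ 0.4377 -0.2513  0.0579] ext [0.062 0.063 0.015] zmax 0.0635
core scene 104 med [0.6145 0.2621 0.0758] mid [0.6114 0.2617 0.074 ] ext [0.037 0.032 0.018] zmax 0.0822
core top 83 med [0.6071 0.2578 0.0764] mid [0.6065 0.2587 0.075 ] ext [0.031 0.031 0.019] zmax 0.0824
knob scene 61 med [0.6052 0.2903 0.1292] mid [0.6014 0.2904 0.1238] ext [0.023 0.017 0.026] zmax 0.1356
knob top 41 med [0.5965 0.2855 0.1331] mid [0.5983 0.2874 0.1257] ext [0.016 0.018 0.023] zmax 0.1369
carton scene 623 med [0.3937 0.3814 0.0876] mid [0.3727 0.3766 0.0886] ext [0.191 0.181 0.017] zmax 0.0929
((372.6937255859375, 376.7696838378906), (191.65660095214844, 180.0548095703125), 0.4418180286884308)

[... 211 characters left out ...]
ppr [ 0.63261389 -0.06869867  0.1       ]
scene 0.02 0.045 968 [ 0.514 -0.276  0.02 ] [0.729 0.144 0.045] ((620.8555908203125, -66.51524353027344), (212.62875366210938, 421.6150207519531), 0.5888557434082031)
scene 0.09 0.13 762 [ 0.652 -0.278  0.09 ] [0.705 0.149 0.128] ((686.9037475585938, -64.83607482910156), (425.74285888671875, 52.66270446777344), 87.49201202392578)
top 0.02 0.045 1516 [ 0.514 -0.279  0.02 ] [0.723 0.141 0.045] ((617.2014770507812, -68.53825378417969), (207.75302124023438, 419.37298583984375), 0.6871392130851746)
top 0.09 0.13 733 [ 0.646 -0.284  0.09 ] [0.701 0.144 0.128] ((672.50048828125, -70.04548645019531), (428.4385070800781, 55.91523742675781), 89.70805358886719)
```

View pics/st.png

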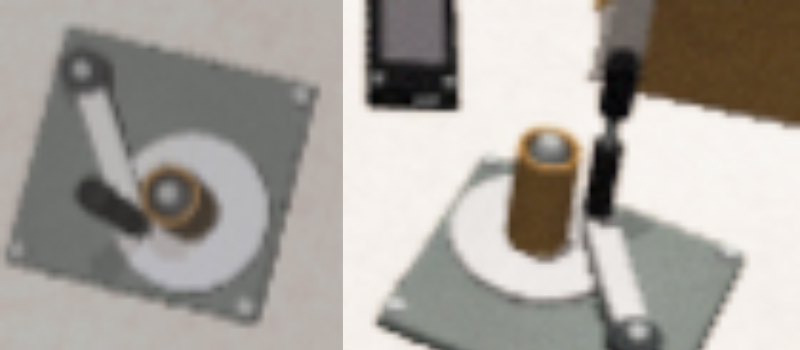

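Scene and top agree to about 5 mm. The stand's pivot is at the top left of its plate, with the knob leaning in the perspective. Next I move the wrist camera over the stand for a finer measurement.

Request:
send_rows --pt "0.97 -0.42 -0.44 0 0 0" --pt "0.97 -0.42 -0.44 0 0 0" --pt "0.97 -0.42 -0.44 0 0 0" --pt "0.97 -0.42 -0.44 0 0 0" --pt "0.97 -0.42 -0.44 0 0 0" --pt "0.97 -0.42 -0.44 0 0 0" --pt "0.97 -0.42 -0.44 0 0 0" --grip 0.5

```text
time_s: 0.8
position: [0.3627, -0.4452, 0.3347]
tcp_rot: [[0.97, 0.243, 0.003], [0.243, -0.97, -0.002], [0.003, 0.003, -1.0]]
force: [0.3, -1.2, 0.1]
opening: 0.521
grasp_force: 0.0
```

Request:
send_rows --pt "0.58 -0.85 -0.08 0 0 0" --pt "0.58 -0.85 -0.08 0 0 0" --pt "0.58 -0.85 -0.08 0 0 0" --pt "0.58 -0.85 -0.08 0 0 0" --pt "0.58 -0.85 -0.08 0 0 0" --pt "0.58 -0.85 -0.08 0 0 0" --pt "0.58 -0.85 -0.08 0 0 0"

```text
time_s: 1.5
position: [0.4493, -0.2059, 0.3522]
tcp_rot: [[0.971, 0.24, -0.001], [0.24, -0.971, -0.0], [-0.001, 0.0, -1.0]]
force: [-1.2, -0.7, 0.1]
opening: 0.499
grasp_force: 0.0
```

Request:
send_rows --pt "0.38 -0.89 0 0 0 0" --pt "0.38 -0.89 0 0 0 0" --pt "0.38 -0.89 0 0 0 0" --pt "0.38 -0.89 0 0 0 0" --pt "0.38 -0.89 0 0 0 0" --pt "0.38 -0.89 0 0 0 0" --pt "0.38 -0.89 0 0 0 0"

```text
time_s: 2.2
position: [0.4892, 0.0307, 0.3519]
tcp_rot: [[0.971, 0.238, -0.001], [0.238, -0.971, -0.001], [-0.001, 0.001, -1.0]]
force: [-0.4, -0.1, -0.1]
opening: 0.504
grasp_force: 0.0
```

Request:
send_rows --pt "0.46 -0.88 0 0 0 0" --pt "0.46 -0.88 0 0 0 0" --pt "0.46 -0.88 0 0 0 0" --pt "0.46 -0.88 0 0 0 0" --pt "0.46 -0.88 0 0 0 0" --pt "0.46 -0.88 0 0 0 0" --pt "0.46 -0.88 0 0 0 0" --pt "0.46 -0.88 0 0 0 0" --pt "0.46 -0.88 0 0 0 0"

```text
time_s: 3.1
position: [0.5488, 0.2705, 0.3526]
tcp_rot: [[0.972, 0.234, -0.0], [0.234, -0.972, -0.001], [-0.0, 0.001, -1.0]]
force: [0.4, -0.6, 0.8]
opening: 0.502
grasp_force: 0.0
```

```bash
python3 - <<'E'
from h import *
st()
p,d,C=shot('wrist','w1'); np.savez('pics/w1.npz',p=p,d=d)
W=cloud(C,d);Q=W.reshape(-1,3)
print(proj(C,[[.607,.2585,.076],[.5985,.287,.134]]).round(0))
def near(x,y,r,z0,z1):
    k=(np.hypot(Q[:,0]-x,Q[:,1]-y)<r)&(Q[:,2]>z0)&(Q[:,2]<z1); return Q[k]
for nm,a in (('core',(.607,.2585,.024,.068,.08)),('knob',(.5985,.287,.022,.122,.145)),('bench',(.5,.2,.03,-.02,.02))):
    q=near(*a); print(nm,len(q),np.median(q,0).round(4),((q.max(0)+q.min(0))/2).round(4),np.ptp(q,0).round(3))
E
```

```text
3.1 [0.5488 0.2705 0.3526] F [ 0.4 -0.6  0.8] open 0.502 g 0.0 j [16. 23. 74. -0. 83. 92.]
[[272. 124.]
 [251. 127.]]
core 281 [0.6084 0.261  0.0761] [0.6085 0.2609 0.0741] [0.033 0.033 0.012]
knob 156 [0.5994 0.2893 0.1339] [0.5992 0.2892 0.1331] [0.017 0.017 0.006]
bench 922 [0.501  0.1988 0.0011] [0.5001 0.2    0.008 ] [0.06  0.06  0.021]
```

View pics/w1.png

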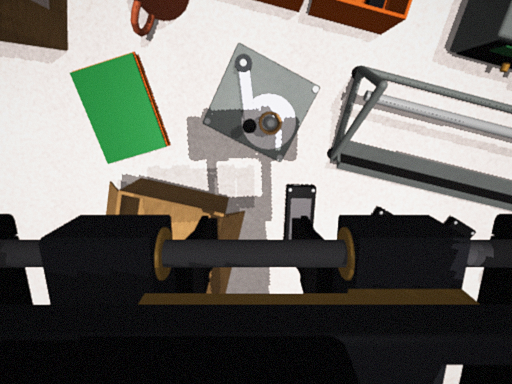

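The wrist view shows the pivot bolt at (243,63), the knob at (250,127) and the core at (270,122).

```bash
python3 - <<'E'
from h import *
C=cam('wrist'); W=cloud(C,np.load('pics/w1.npz')['d'])
print('pivot top',np.nanmedian(W[60:67,240:247].reshape(-1,3),0).round(4))
S=np.array([.6085,.261]);K=np.array([.5993,.2893])
d=K-S;D=np.hypot(*d);a=(.096**2-.09**2+D*D)/2/D;h=np.sqrt(.096**2-a*a);n=np.array([-d[1],d[0]])/D
P=max([S+a*d/D+h*n,S+a*d/D-h*n],key=lambda q:q[0]);print('pivot circ',P.round(4),'K-P ang',np.degrees(np.arctan2(*(K-P)[::-1])))
k=K-P
for th in (0,.25,.5,.75,1.0,1.1):
    c,s=np.cos(-th),np.sin(-th);print(th,(P+[c*k[0]-s*k[1],s*k[0]+c*k[1]]).round(4))
go([.5993,.2893,.20],down(0))
E
```

```text
pivot top [0.6824 0.3204 0.0398]
pivot circ [0.6836 0.3208] K-P ang -159.5252383826071
0 [0.5993 0.2893]
0.25 [0.5941 0.3111]
0.5 [0.5945 0.3336]
0.75 [0.6005 0.3552]
1.0 [0.6116 0.3747]
1.1 [0.6173 0.3816]
row [0.2139, -0.0245, 0.611, 0.0003, 0.0, 0.1508] t 3.15
```

Request:
send_rows --pt "0.214 -0.026 0.61 0 0 0.075" --pt "0.214 -0.026 0.61 0 0 0.075" --pt "0.214 -0.026 0.61 0 0 0.075" --pt "0.214 -0.026 0.61 0 0 0.075" --pt "0.214 -0.026 0.8 0 0 0.075" --pt "0.214 -0.026 0.976 0 0 0.075" --pt "0.214 -0.026 0.976 0 0 0.075" --pt "0.214 -0.026 0.976 0 0 0.075" --grip 0.38

```text
time_s: 3.95
position: [0.5994, 0.2918, 0.11]
tcp_rot: [[0.993, 0.121, 0.001], [0.121, -0.993, 0.0], [0.001, -0.0, -1.0]]
force: [0.8, 0.5, 0.6]
opening: 0.382
grasp_force: 0.0
```

```bash
python3 - <<'E'
from h import *
s=st()
P=np.array([.683,.3206]);k=np.array([.5993,.2893])-P
y0=np.degrees(np.arctan2(s['tcp_rot'][1][0],s['tcp_rot'][0][0]));print(y0)
for th in (.1,.25,.4,.55,.7,.85,1.0,1.18):
    c,q=np.cos(-th),np.sin(-th);go([*(P+[c*k[0]-q*k[1],q*k[0]+c*k[1]]),.108],down(y0-36*th/1.18))
E
```

```text
3.95 [0.5994 0.2918 0.11  ] F [0.8 0.5 0.6] open 0.382 g 0.0 j [16. 41. 81. -0. 58. 99.]
6.954287303750092
row [-0.0083, -0.0254, 0.0079, -0.0001, -0.0005, 0.0339] t 3.95
row [-0.0116, -0.0789, 0.0079, -0.0001, -0.0005, 0.0847] t 3.95
row [-0.0068, -0.1322, 0.0079, -0.0001, -0.0004, 0.1356] t 3.95
row [0.0058, -0.1843, 0.0079, -0.0001, -0.0004, 0.1864] t 3.95
row [0.0261, -0.2338, 0.008, -0.0002, -0.0004, 0.2373] t 3.95
row [0.0536, -0.2798, 0.008, -0.0002, -0.0004, 0.2881] t 3.95
row [0.0876, -0.3212, 0.008, -0.0002, -0.0004, 0.339] t 3.95
row [0.136, -0.3634, 0.0081, -0.0002, -0.0004, 0.4] t 3.95
```

Request:
send_rows --pt "-0.008 -0.025 0 0 0 0.034" --pt "-0.012 -0.079 0 0 0 0.085" --pt "-0.007 -0.132 0 0 0 0.136" --pt "0.006 -0.184 0 0 0 0.186" --pt "0.026 -0.234 0 0 0 0.237" --pt "0.054 -0.28 0 0 0 0.288" --pt "0.088 -0.321 0 0 0 0.34" --pt "0.136 -0.363 0 0 0 0.4" --pt "0.136 -0.363 0 0 0 0.4" --pt "0.136 -0.363 0 0 0 0.4"

```text
time_s: 4.95
position: [0.623, 0.3868, 0.1121]
tcp_rot: [[0.876, -0.483, 0.005], [-0.483, -0.876, 0.002], [0.003, -0.004, -1.0]]
force: [-0.2, 0.4, -0.9]
opening: 0.38
grasp_force: 0.0
```

Request:
send_rows --pt "0 0 -0.3 0 0 0" --pt "0 0 -0.6 0 0 0" --pt "0 0 -0.8 0 0 0" --pt "-0.3 0.4 -0.8 0 0 -0.4" --pt "-0.3 0.4 -0.8 0 0 -0.4" --pt "-0.3 0.4 -0.8 0 0 -0.4" --pt "-0.3 0.4 -0.8 0 0 -0.4" --pt "-0.3 0.4 -0.8 0 0 -0.4" --pt "-0.3 0.4 -0.8 0 0 -0.4" --grip 0.6

```text
time_s: 5.85
position: [0.5076, 0.3349, 0.3096]
tcp_rot: [[0.993, 0.12, 0.002], [0.12, -0.993, 0.001], [0.002, -0.0, -1.0]]
force: [0.4, -0.1, -1.2]
opening: 0.601
grasp_force: 0.0
```

```bash
python3 - <<'E'
from h import *
s=st()
p,d,C=shot('wrist','w2'); W=cloud(C,d);Q=W.reshape(-1,3)
k=(Q[:,2]>.12)&(Q[:,2]<.145)&(np.hypot(Q[:,0]-.683,Q[:,1]-.32)<.12);q=Q[k];print('knob',len(q),np.median(q,0).round(4))
v=np.median(q,0)[:2]-[.683,.3206];print('theta',np.radians(200.5)-np.arctan2(v[1],v[0])%(2*np.pi))
k=(Q[:,2]>.07)&(Q[:,2]<.08)&(np.hypot(Q[:,0]-.6085,Q[:,1]-.261)<.024);q=Q[k];print('core',len(q),((q.max(0)+q.min(0))/2).round(4),np.median(q,0).round(4),np.ptp(q,0).round(3))
c=np.append(((q.max(0)+q.min(0))/2)[:2],.25)
print('core px',proj(C,[[c[0],c[1],.076]]))
go(c,down(0)); go([c[0],c[1],.05],down(0))
E
```

```text
5.85 [0.5076 0.3349 0.3096] F [ 0.4 -0.1 -1.2] open 0.601 g 0.0 j [ 23.  24.  78.  -0.  77. 106.]
knob 255 [0.6194 0.3833 0.134 ]
theta 1.1357223407979906
core 402 [0.6079 0.2611 0.0751] [0.6078 0.2627 0.076 ] [0.033 0.033 0.01 ]
core px [[321.10760237  95.60371036]]
row [0.362, 0.3412, 0.2361, -0.0001, -0.0005, 0.0762] t 5.9
row [0.3614, 0.3413, 1.0361, -0.0001, -0.0005, 0.0762] t 5.9
```

Arm is at about 1.14 rad, well clear. Next, the core.

Request:
send_rows --pt "0.363 0.341 0.3 0 0 -0.25" --pt "0.363 0.341 0.3 0 0 -0.25" --pt "0.363 0.341 0.3 0 0 -0.25" --pt "0.363 0.341 0.5 0 0 -0.25" --pt "0.363 0.341 0.5 0 0 -0.25" --pt "0.363 0.341 0.5 0 0 -0.25"

```text
time_s: 6.5
position: [0.6073, 0.2615, 0.1822]
tcp_rot: [[0.871, 0.491, -0.004], [0.491, -0.871, -0.001], [-0.004, -0.001, -1.0]]
force: [0.0, 0.7, 1.0]
opening: 0.604
grasp_force: 0.0
```

```bash
python3 - <<'E'
from h import *
s=st();go([.608,.2611,.055])
E
```

```text
6.5 [0.6073 0.2615 0.1822] F [0.  0.7 1. ] open 0.604 g 0.0 j [14. 36. 79.  0. 66. 74.]
row [0.0035, 0.0034, 0.5087, 0.0, 0.0, 0.0] t 6.5
```

Request:
send_rows --pt "0.003 0.003 0.2 0 0 0" --pt "0.003 0.003 0.4 0 0 0" --pt "0.003 0.003 0.51 0 0 0" --pt "0.003 0.003 0.51 0 0 0"

```text
time_s: 6.9
position: [0.607, 0.2619, 0.0544]
tcp_rot: [[0.87, 0.493, -0.005], [0.493, -0.87, -0.001], [-0.005, -0.001, -1.0]]
force: [-0.7, -0.4, 0.7]
opening: 0.6
grasp_force: 0.0
```

Request:
send_rows --pt "0 0 0 0 0 0" --pt "0 0 0 0 0 0" --pt "0 0 0 0 0 0" --pt "0 0 0 0 0 0" --pt "0 0 0 0 0 0" --pt "0 0 0 0 0 0" --grip 0.0

```text
time_s: 7.5
position: [0.6109, 0.2622, 0.0591]
tcp_rot: [[0.871, 0.492, 0.005], [0.492, -0.871, 0.002], [0.006, 0.001, -1.0]]
force: [-0.2, 0.9, 7.3]
opening: 0.387
grasp_force: 30.0
```

Request:
send_rows --pt "0 0 -0.1 0 0 0" --pt "0 0 -0.2 0 0 0" --pt "0 0 -0.35 0 0 0" --pt "0 0 -0.5 0 0 0" --pt "0 0 -0.55 0 0 0" --pt "0 0 -0.55 0 0 0"

```text
time_s: 8.1
position: [0.6104, 0.2617, 0.1966]
tcp_rot: [[0.87, 0.492, 0.006], [0.492, -0.87, 0.001], [0.006, 0.002, -1.0]]
force: [-0.5, -1.0, 0.3]
opening: 0.382
grasp_force: 30.0
```

```bash
python3 - <<'E'
from h import *
s=st();go([.372,.374,.19],down(27));go([.372,.374,.10],down(27))
E
```

```text
8.1 [0.6104 0.2617 0.1966] F [-0.5 -1.   0.3] open 0.382 g 30.0 j [14. 35. 78. -0. 67. 74.]
row [-0.6092, -0.8604, 0.0215, 0.001, -0.0038, 0.0276] t 8.1
row [-0.6113, -0.861, 0.3815, 0.001, -0.0038, 0.0276] t 8.1
```

Request:
send_rows --pt "-0.3 -0.43 0 0 0 0" --pt "-0.61 -0.86 0.02 0 0 0" --pt "-0.61 -0.86 0.02 0 0 0" --pt "-0.61 -0.86 0.02 0 0 0" --pt "-0.61 -0.86 0.02 0 0 0" --pt "-0.61 -0.86 0.02 0 0 0" --pt "-0.61 -0.86 0.02 0 0 0" --pt "-0.61 -0.86 0.38 0 0 0" --pt "-0.61 -0.86 0.38 0 0 0" --pt "-0.61 -0.86 0.38 0 0 0"

```text
time_s: 9.1
position: [0.3686, 0.3704, 0.0934]
tcp_rot: [[0.871, 0.491, -0.01], [0.491, -0.871, -0.007], [-0.012, 0.001, -1.0]]
force: [-1.1, -0.6, 0.2]
opening: 0.385
grasp_force: 30.0
```

Request:
send_rows --pt "0 0 0 0 0 0" --pt "0 0 0 0 0 0" --pt "0 0 0 0 0 0" --pt "0 0 0 0 0 0" --grip 0.7

```text
time_s: 9.5
position: [0.3715, 0.374, 0.1003]
tcp_rot: [[0.871, 0.492, 0.003], [0.492, -0.871, 0.002], [0.004, -0.0, -1.0]]
force: [-0.1, -0.4, -0.3]
opening: 0.648
grasp_force: 0.0
```

Request:
send_rows --pt "0 0 -0.2 0 0 0" --pt "0 0 -0.4 0 0 0" --pt "0 0 -0.6 0 0 0" --pt "0 0 -0.7 0 0 0" --pt "0 0 -0.7 0 0 0"

```text
time_s: 10.0
position: [0.3727, 0.3752, 0.2794]
tcp_rot: [[0.87, 0.493, 0.011], [0.493, -0.87, 0.007], [0.013, -0.001, -1.0]]
force: [0.4, 1.1, -0.7]
opening: 0.696
grasp_force: 0.0
```

```bash
python3 - <<'E'
from h import *
s=st()
p,d,C=shot('wrist','w3')
p,d,C2=shot('top','t3');W=cloud(C2,d)
Q=W.reshape(-1,3);k=(np.hypot(Q[:,0]-.44,Q[:,1]+.25)<.09)&(Q[:,2]>.05)&(Q[:,2]<.07);q=Q[k];print('roll',len(q),np.median(q,0),((q.max(0)+q.min(0))/2))
a=cv2.imread('pics/w3.png');b=cv2.imread('pics/t3.png');cv2.imwrite('pics/c3.png',cv2.resize(np.hstack([a,b]),(800,300)))
E
```

```text
10.0 [0.3727 0.3752 0.2794] F [ 0.4  1.1 -0.7] open 0.696 g 0.0 j [33. 19. 92.  0. 68. 94.]
roll 310 [ 0.43743889 -0.25100245  0.05997847] [ 0.43773279 -0.25110628  0.05946364]
```

View pics/c3.png

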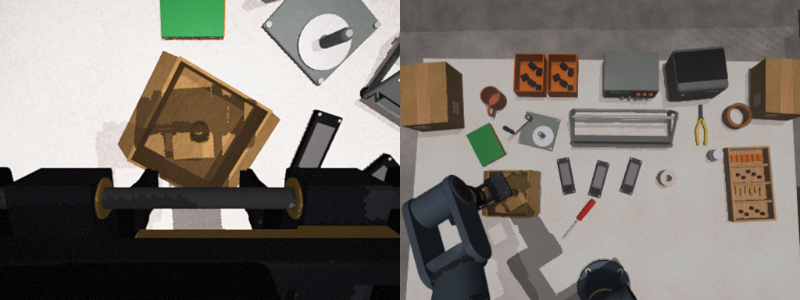

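The core stands inside the carton and the bare spindle is visible. Now to the roll.

Request:
send_rows --pt "-0.1 0.4 -0.1 0 0 0" --pt "-0.21 0.85 -0.16 0 0 0" --pt "-0.21 0.85 -0.16 0 0 0" --pt "-0.21 0.85 -0.16 0 0 0" --pt "-0.21 0.85 -0.16 0 0 0" --grip 1.0

```text
time_s: 10.6
position: [0.4291, 0.1593, 0.3125]
tcp_rot: [[0.872, 0.49, -0.003], [0.49, -0.872, -0.002], [-0.003, 0.0, -1.0]]
force: [0.3, 0.7, -0.5]
opening: 0.988
grasp_force: 0.0
```

Request:
send_rows --pt "-0.31 0.79 0 0 0 0" --pt "-0.31 0.79 0 0 0 0" --pt "-0.31 0.79 0 0 0 0" --pt "-0.31 0.79 0 0 0 0" --pt "-0.31 0.79 0 0 0 0"

```text
time_s: 11.1
position: [0.4589, -0.0517, 0.3119]
tcp_rot: [[0.873, 0.488, -0.003], [0.488, -0.873, -0.001], [-0.003, -0.001, -1.0]]
force: [0.0, -0.2, -0.2]
opening: 0.997
grasp_force: 0.0
```

Request:
send_rows --pt "-0.54 0.63 0 0 0 0" --pt "-0.54 0.63 0 0 0 0" --pt "-0.54 0.63 0 0 0 0" --pt "-0.54 0.63 0 0 0 0" --pt "-0.54 0.63 0 0 0 0" --pt "-0.54 0.63 0 0 0 0" --pt "-0.54 0.63 0 0 0 0"

```text
time_s: 11.8
position: [0.4185, -0.2491, 0.3124]
tcp_rot: [[0.87, 0.493, -0.002], [0.493, -0.87, 0.003], [-0.0, -0.004, -1.0]]
force: [0.3, 0.5, -0.0]
opening: 0.999
grasp_force: 0.0
```

```bash
python3 - <<'E'
from h import *
s=st()
p,d,C=shot('wrist','w4');W=cloud(C,d);Q=W.reshape(-1,3)
k=(np.hypot(Q[:,0]-.44,Q[:,1]+.25)<.1)&(Q[:,2]>.052)&(Q[:,2]<.068);q=Q[k]
print('roll',len(q),np.median(q,0).round(4),((q.max(0)+q.min(0))/2).round(4),np.ptp(q,0).round(3))
c,r=cv2.minEnclosingCircle((q[:,:2]).astype(np.float32));print(c,r)
go([*c,.03]);print(proj(C,[*c,.06]))
E
```

```text
11.8 [ 0.4185 -0.2491  0.3124] F [ 0.3  0.5 -0. ] open 0.999 g 0.0 j [-44.  13.  94.   0.  72.  16.]
roll 1443 [ 0.4389 -0.2507  0.0601] [ 0.4382 -0.2512  0.0575] [0.065 0.065 0.011]
(0.43804776668548584, -0.2512744665145874) 0.0329885371029377
row [0.0623, 0.0497, 1.1309, 0.0, 0.0, 0.0] t 11.85
[[263.36301797 152.03198383]]
```

Request:
send_rows --pt "0.063 0.05 0.2 0 0 0" --pt "0.063 0.05 0.4 0 0 0" --pt "0.063 0.05 0.6 0 0 0" --pt "0.063 0.05 0.8 0 0 0" --pt "0.063 0.05 0.8 0 0 0" --pt "0.063 0.05 0.8 0 0 0"

```text
time_s: 12.45
position: [0.4388, -0.2523, 0.1132]
tcp_rot: [[0.869, 0.494, -0.002], [0.494, -0.869, 0.002], [-0.001, -0.003, -1.0]]
force: [0.3, -0.1, 0.5]
opening: 0.998
grasp_force: 0.0
```

```bash
python3 - <<'E'
from h import *
s=st();go([.438,-.2512,.030])
E
```

```text
12.45 [ 0.4388 -0.2523  0.1132] F [ 0.3 -0.1  0.5] open 0.998 g 0.0 j [-43.  31. 105.   0.  45.  18.]
row [-0.0004, -0.0045, 0.3327, 0.0, 0.0, 0.0] t 12.45
```

Request:
send_rows --pt "0 -0.004 0.17 0 0 0" --pt "0 -0.004 0.333 0 0 0" --pt "0 -0.004 0.333 0 0 0" --pt "0 -0.004 0.333 0 0 0"

```text
time_s: 12.85
position: [0.4398, -0.254, 0.0326]
tcp_rot: [[0.87, 0.493, 0.003], [0.493, -0.87, -0.002], [0.001, 0.003, -1.0]]
force: [0.7, 1.0, 1.0]
opening: 0.999
grasp_force: 0.0
```

Request:
send_rows --pt "0 0 0 0 0 0" --pt "0 0 0 0 0 0" --pt "0 0 0 0 0 0" --pt "0 0 0 0 0 0" --pt "0 0 0 0 0 0" --grip 0.0

```text
time_s: 13.35
position: [0.4381, -0.2527, 0.0317]
tcp_rot: [[0.87, 0.492, -0.0], [0.492, -0.87, 0.0], [0.0, -0.0, -1.0]]
force: [-1.1, 2.6, 9.5]
opening: 0.741
grasp_force: 29.9
```

Request:
send_rows --pt "0 0 -0.1 0 0 0" --pt "0 0 -0.3 0 0 0" --pt "0 0 -0.5 0 0 0" --pt "0 0 -0.7 0 0 0" --pt "0 0 -0.88 0 0 0" --pt "0 0 -0.88 0 0 0" --pt "0 0 -0.88 0 0 0"

```text
time_s: 14.05
position: [0.4382, -0.2532, 0.251]
tcp_rot: [[0.87, 0.492, 0.001], [0.492, -0.87, -0.001], [0.0, 0.002, -1.0]]
force: [-0.3, 0.4, -3.4]
opening: 0.737
grasp_force: 29.9
```

```bash
python3 - <<'E'
from h import *
s=st()
go([.50,-.06,.26],down(29.5));go([.54,.10,.26],down(29.5));go([.54,.25,.26],down(29.5))
E
```

```text
14.05 [ 0.4382 -0.2532  0.251 ] F [-0.3  0.4 -3.4] open 0.737 g 29.9 j [-43.  19.  97.  -0.  64.  18.]
row [0.5955, -0.5508, -0.0367, 0.0012, -0.0003, -0.0001] t 14.05
row [1.0499, -1.0291, -0.0374, 0.0012, -0.0003, -0.0001] t 14.05
row [1.3452, -1.5513, -0.0382, 0.0012, -0.0003, -0.0001] t 14.05
```

Request:
send_rows --pt "0.3 -0.28 0 0 0 0" --pt "0.6 -0.55 -0.04 0 0 0" --pt "0.6 -0.55 -0.04 0 0 0" --pt "0.6 -0.55 -0.04 0 0 0" --pt "0.6 -0.55 -0.04 0 0 0"

```text
time_s: 14.55
position: [0.5002, -0.0538, 0.2578]
tcp_rot: [[0.867, 0.498, -0.005], [0.498, -0.867, 0.005], [-0.002, -0.006, -1.0]]
force: [-0.2, -0.6, -2.5]
opening: 0.735
grasp_force: 29.9
```

Request:
send_rows --pt "0.38 -0.5 0 0 0 0" --pt "0.75 -1.0 0 0 0 0" --pt "0.75 -1.0 0 0 0 0" --pt "0.75 -1.0 0 0 0 0" --pt "0.75 -1.0 0 0 0 0" --pt "0.75 -1.0 0 0 0 0" --pt "0.75 -1.0 0 0 0 0" --pt "0.75 -1.0 0 0 0 0" --pt "0.75 -1.0 0 0 0 0"

```text
time_s: 15.45
position: [0.5402, 0.2486, 0.2582]
tcp_rot: [[0.871, 0.492, -0.004], [0.492, -0.871, -0.002], [-0.005, -0.0, -1.0]]
force: [-0.5, 0.5, -2.9]
opening: 0.733
grasp_force: 29.9
```

```bash
python3 - <<'E'
from h import *
s=st()
p,d,C=shot('wrist','w5');np.savez('pics/w5.npz',p=p,d=d);W=cloud(C,d);Q=W.reshape(-1,3)
k=(np.hypot(Q[:,0]-.6085,Q[:,1]-.261)<.03)&(Q[:,2]>.035)&(Q[:,2]<.1);q=Q[k]
print('spindle',len(q),q.max(0).round(3) if len(q) else 0,proj(C,[.6085,.261,.08]))
for a,b in((.04,.055),(.055,.07),(.07,.078),(.078,.09)):
    e=q[(q[:,2]>a)&(q[:,2]<b)]
    if len(e): print(a,len(e),((e.max(0)+e.min(0))/2).round(4),np.ptp(e,0).round(3))
# seat disc ellipse: bright pixels
k=(np.hypot(Q[:,0]-.6085,Q[:,1]-.261)<.055)&(Q[:,2]>.011)&(Q[:,2]<.021)
m=(k.reshape(d.shape)&(p.min(2)>140)).astype(np.uint8)
c=max(cv2.findContours(m,0,2)[0],key=cv2.contourArea); w=ray(C,c[:,0],.016)[:,:2];print('disc',cv2.minEnclosingCircle((w*1000).astype(np.float32)))
# held roll in view?
k=(np.hypot(Q[:,0]-s['position'][0],Q[:,1]-s['position'][1])<.05)&(Q[:,2]>.25)&(Q[:,2]<.3);q=Q[k];print('rolltop',len(q),np.median(q,0) if len(q) else '')
E
```

```text
15.45 [0.5402 0.2486 0.2582] F [-0.5  0.5 -2.9] open 0.733 g 29.9 j [14. 26. 84. -0. 70. 75.]
spindle 257 [0.618 0.271 0.085] [[275.00107268 115.23915153]]
0.04 7 [0.6066 0.2684 0.0426] [0.013 0.005 0.004]
0.055 5 [0.6072 0.2681 0.0594] [0.015 0.005 0.008]
0.07 102 [0.6083 0.2611 0.0744] [0.019 0.019 0.007]
0.078 142 [0.6081 0.2612 0.0815] [0.016 0.015 0.007]
disc ((610.3700561523438, 263.41351318359375), 46.84706115722656)
rolltop 9577 [0.55179809 0.25522618 0.28645653]
```

View pics/w5.png

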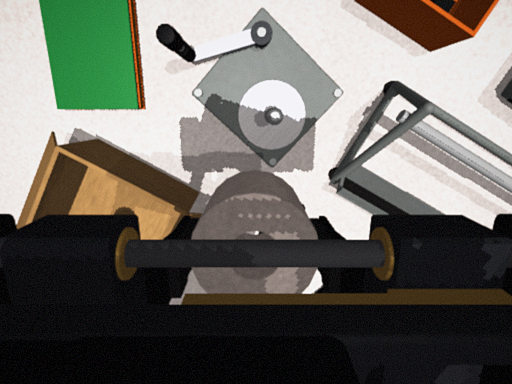

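```bash
python3 - <<'E'
from h import *
s=readout.read_state();C=cam('wrist',s);z=np.load('pics/w5.npz');p,d=z['p'],z['d'];W=cloud(C,d)
A=np.array(s['tcp_rot']);L=(W-s['position'])@A
m=(p.min(2)>60)&(abs(L[...,0])<.06)&(abs(L[...,1])<.045)&(L[...,2]<-.02)&(L[...,2]>-.036)&(p.max(2)-p.min(2)<40)
q=L[m];print(len(q),q.min(0).round(4),q.max(0).round(4),np.median(q,0).round(4))
# edge fit
e=q[(q[:,0]>.005)];h=cv2.convexHull((e[:,:2]*1000).astype(np.float32))[:,0];h=h[h[:,0]>12]
a=np.c_[2*h,np.ones(len(h))];x=np.linalg.lstsq(a,(h**2).sum(1),rcond=None)[0];print('fit c',x[:2],np.sqrt(x[2]+x[:2]@x[:2]),len(h))
for zz in (-.01,-.02):
    pass
b=L[(p.min(2)>40)&(abs(L[...,1])<.02)&(L[...,0]>.02)&(L[...,0]<.045)&(L[...,2]<.04)&(L[...,2]>-.04)];print('front side x',np.percentile(b[:,0],[50,95]),'z',b[:,2].min(),b[:,2].max())
go([.6081,.2612,.135]); go([.6081,.2612,.048])
E
```

```text
7443 [-0.0215 -0.0333 -0.0357] [ 0.0328  0.0428 -0.02  ] [ 0.0135 -0.0002 -0.0284]
fit c [ 0.35362514 -0.53688363] 32.38151816626439 21
front side x [0.02826285 0.03234106] z -0.03034120001790837 0.03049601198826839
row [0.2628, 0.0873, 0.4941, 0.0, 0.0, 0.0] t 15.5
row [0.2641, 0.0873, 0.8421, 0.0, 0.0, 0.0] t 15.5
```

Request:
send_rows --pt "0.13 0.04 0 0 0 0" --pt "0.263 0.087 0 0 0 0" --pt "0.263 0.087 0.2 0 0 0" --pt "0.263 0.087 0.4 0 0 0" --pt "0.263 0.087 0.52 0 0 0" --pt "0.263 0.087 0.52 0 0 0" --pt "0.263 0.087 0.52 0 0 0" --pt "0.263 0.087 0.52 0 0 0" --pt "0.263 0.087 0.52 0 0 0"

```text
time_s: 16.4
position: [0.6113, 0.2637, 0.1333]
tcp_rot: [[0.871, 0.492, 0.005], [0.492, -0.871, 0.001], [0.005, 0.002, -1.0]]
force: [0.2, 0.5, -2.4]
opening: 0.738
grasp_force: 29.9
```

```bash
python3 - <<'E'
from h import *
s=st()
go([.6081,.2612,.095]); go([.6081,.2612,.0485])
E
```

```text
16.4 [0.6113 0.2637 0.1333] F [ 0.2  0.5 -2.4] open 0.738 g 29.9 j [14. 39. 81. -0. 60. 74.]
row [-0.0167, 0.0023, 0.1529, 0.0, 0.0, 0.0] t 16.4
row [-0.0177, 0.002, 0.3389, 0.0, 0.0, 0.0] t 16.4
```

Request:
send_rows --pt "-0.017 0.002 0 0 0 0" --pt "-0.017 0.002 0 0 0 0" --pt "-0.017 0.002 0 0 0 0" --pt "-0.017 0.002 0 0 0 0" --pt "-0.017 0.002 0 0 0 0"

```text
time_s: 16.9
position: [0.6059, 0.2612, 0.1303]
tcp_rot: [[0.87, 0.492, 0.0], [0.492, -0.87, 0.0], [0.0, 0.0, -1.0]]
force: [-0.1, 0.3, -2.5]
opening: 0.735
grasp_force: 29.9
```

```bash
python3 - <<'E'
from h import *
s=st()
go([.6081,.2612,.0485])
for i in range(3): viewer.capture('wrist');s=st()
E
```

```text
16.9 [0.6059 0.2612 0.1303] F [-0.1  0.3 -2.5] open 0.735 g 29.9 j [14. 39. 81.  0. 60. 74.]
row [0.0076, 0.0045, 0.3273, 0.0, 0.0, 0.0] t 16.9
16.95 [0.6059 0.2612 0.1302] F [ 0.5 -0.4 -3. ] open 0.741 g 29.9 j [14. 39. 81.  0. 60. 74.]
17.0 [0.6059 0.2612 0.1302] F [ 0.2 -0.1 -2.9] open 0.738 g 29.9 j [14. 39. 81.  0. 60. 74.]
17.05 [0.6059 0.2611 0.1302] F [ 0.4  0.1 -2.4] open 0.741 g 29.9 j [14. 39. 81. -0. 60. 74.]
```

Request:
send_rows --pt "0.0076 0.0045 0 0 0 0" --pt "0.0076 0.0045 0.03 0 0 0" --pt "0.0076 0.0045 0.06 0 0 0" --pt "0.0076 0.0045 0.09 0 0 0" --pt "0.0076 0.0045 0.12 0 0 0" --pt "0.0076 0.0045 0.12 0 0 0" --pt "0.0076 0.0045 0.12 0 0 0"

```text
time_s: 17.75
position: [0.6079, 0.261, 0.0998]
tcp_rot: [[0.87, 0.492, -0.001], [0.492, -0.87, -0.0], [-0.001, -0.0, -1.0]]
force: [-0.7, 0.7, -2.6]
opening: 0.74
grasp_force: 29.9
```

```bash
python3 - <<'E'
from h import *
s=st()
go([.6081,.2612,.0485])
E
```

```text
17.75 [0.6079 0.261  0.0998] F [-0.7  0.7 -2.6] open 0.74 g 29.9 j [14. 41. 82.  0. 57. 74.]
row [0.0012, -0.0002, 0.2053, 0.0, 0.0, 0.0] t 17.75
```

No contact, so the tip is in the bore. I keep going down to the seat.

Request:
send_rows --pt "0.001 0 0.04 0 0 0" --pt "0.001 0 0.08 0 0 0" --pt "0.001 0 0.12 0 0 0" --pt "0.001 0 0.15 0 0 0" --pt "0.001 0 0.18 0 0 0" --pt "0.001 0 0.195 0 0 0" --pt "0.001 0 0.201 0 0 0" --pt "0.001 0 0.201 0 0 0" --pt "0.001 0 0.201 0 0 0"

```text
time_s: 18.65
position: [0.6086, 0.2613, 0.0504]
tcp_rot: [[0.87, 0.492, 0.001], [0.492, -0.87, 0.0], [0.001, 0.0, -1.0]]
force: [-0.1, -0.2, -2.4]
opening: 0.735
grasp_force: 29.9
```

```bash
python3 - <<'E'
from h import *
s=st()
E
```

```text
18.65 [0.6086 0.2613 0.0504] F [-0.1 -0.2 -2.4] open 0.735 g 29.9 j [14. 45. 83.  0. 52. 74.]
```

Request:
send_rows --pt "0 0 0.006 0 0 0" --pt "0 0 0.012 0 0 0" --pt "0 0 0.012 0 0 0" --pt "0 0 0.012 0 0 0"

```text
time_s: 19.05
position: [0.6087, 0.2613, 0.0478]
tcp_rot: [[0.87, 0.492, 0.001], [0.492, -0.87, 0.0], [0.001, 0.0, -1.0]]
force: [0.2, -0.5, 1.7]
opening: 0.74
grasp_force: 29.9
```

Request:
send_rows --pt "0 0 0 0 0 0" --pt "0 0 0 0 0 0" --pt "0 0 0 0 0 0" --pt "0 0 0 0 0 0" --pt "0 0 0 0 0 0" --grip 1.0

```text
time_s: 19.55
position: [0.6083, 0.2612, 0.047]
tcp_rot: [[0.87, 0.492, -0.0], [0.492, -0.87, -0.0], [-0.0, -0.0, -1.0]]
force: [-0.3, 0.5, -0.1]
opening: 0.99
grasp_force: 0.0
```

Request:
send_rows --pt "0 0 -0.1 0 0 0" --pt "0 0 -0.3 0 0 0" --pt "0 0 -0.5 0 0 0" --pt "-0.1 0 -0.7 0 0 0" --pt "-0.3 0 -0.9 0 0 0" --pt "-0.4 0 -0.9 0 0 0" --pt "-0.4 0 -0.9 0 0 0" --pt "-0.4 0 -0.9 0 0 0" --pt "-0.4 0 -0.9 0 0 0" --pt "-0.4 0 -0.9 0 0 0"

```text
time_s: 20.55
position: [0.522, 0.2123, 0.271]
tcp_rot: [[0.87, 0.492, -0.001], [0.492, -0.87, -0.0], [-0.001, -0.0, -1.0]]
force: [-0.1, -0.2, 0.3]
opening: 1.003
grasp_force: 0.0
```

```bash
python3 - <<'E'
from h import *
s=st()
p,d,C=shot('wrist','w6');W=cloud(C,d);Q=W.reshape(-1,3)
def f(x,y,r,a,b):
    k=(np.hypot(Q[:,0]-x,Q[:,1]-y)<r)&(Q[:,2]>a)&(Q[:,2]<b);return Q[k]
q=f(.608,.261,.05,.068,.0795);print('roll',len(q),np.median(q,0).round(4),cv2.minEnclosingCircle((q[:,:2]*1000).astype(np.float32)))
q=f(.608,.261,.01,.0795,.09);print('tip',len(q),q.max(0) if len(q) else 0)
q=f(.619,.383,.03,.125,.145);K=np.median(q,0);print('knob',len(q),K.round(4))
v=K[:2]-[.683,.3206];print('theta',3.4994-np.arctan2(v[1],v[0])%(2*np.pi))
go([K[0],K[1],.2],down(-25));go([K[0],K[1],.108],down(-25))
E
```

```text
20.55 [0.522  0.2123 0.271 ] F [-0.1 -0.2  0.3] open 1.003 g 0.0 j [11. 22. 88.  0. 70. 71.]
roll 2418 [0.6096 0.2618 0.0762] ((608.752685546875, 261.2951354980469), 32.83768081665039)
tip 112 [0.61445586 0.26777794 0.08400988]
knob 169 [0.6155 0.3793 0.1332]
theta 1.0735862129995586
row [0.6553, -0.3972, 0.2829, 0.0001, 0.0009, 0.6055] t 20.6
row [0.6558, -0.397, 0.6509, 0.0001, 0.0009, 0.6055] t 20.6
```

View pics/w6.png

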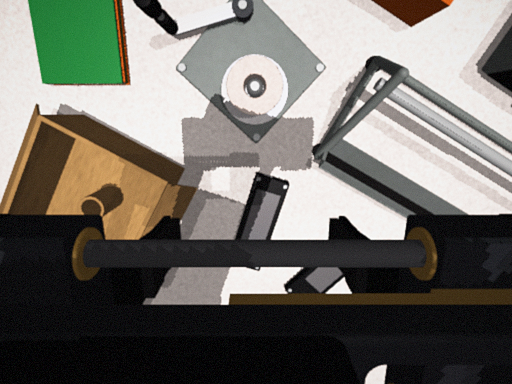

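Roll seated: top at 76 mm, with the spindle tip showing through it at (256,85). Now the brake arm goes back.

Request:
send_rows --pt "0.67 -0.404 -0.1 0 0 0.55" --pt "0.67 -0.404 -0.1 0 0 0.55" --pt "0.67 -0.404 -0.1 0 0 0.55" --pt "0.67 -0.404 -0.1 0 0 0.55" --pt "0.67 -0.404 -0.1 0 0 0.55" --pt "0.67 -0.404 0.2 0 0 0.55" --pt "0.67 -0.404 0.2 0 0 0.55" --pt "0.67 -0.404 0.2 0 0 0.55" --pt "0.67 -0.404 0.2 0 0 0.55" --pt "0.67 -0.404 0.2 0 0 0.55" --grip 0.5

```text
time_s: 21.6
position: [0.6189, 0.383, 0.224]
tcp_rot: [[0.94, -0.342, 0.004], [-0.342, -0.94, 0.002], [0.003, -0.003, -1.0]]
force: [-0.2, 0.3, 0.6]
opening: 0.499
grasp_force: 0.0
```

```bash
python3 - <<'E'
from h import *
s=st()
p,d,C=shot('wrist');W=cloud(C,d);Q=W.reshape(-1,3)
k=(np.hypot(Q[:,0]-.619,Q[:,1]-.383)<.03)&(Q[:,2]>.125)&(Q[:,2]<.145);q=Q[k];print('knob',len(q),np.median(q,0) if len(q) else 0, np.ptp(q,0) if len(q) else 0)
go([.619,.383,.110])
E
```

```text
21.6 [0.6189 0.383  0.224 ] F [-0.2  0.3  0.6] open 0.499 g 0.0 j [ 23.  38.  66.   0.  76. 133.]
knob 325 [0.62096995 0.38356976 0.13407121] [0.01709807 0.01734019 0.01027541]
row [-0.0013, 0.0013, 0.458, 0.0, 0.0, 0.0] t 21.65
```

Request:
send_rows --pt "0 0 0.15 0 0 0" --pt "0 0 0.3 0 0 0" --pt "0 0 0.456 0 0 0" --pt "0 0 0.456 0 0 0" --pt "0 0 0.456 0 0 0"

```text
time_s: 22.15
position: [0.6182, 0.3826, 0.1094]
tcp_rot: [[0.94, -0.342, 0.002], [-0.342, -0.94, 0.001], [0.001, -0.001, -1.0]]
force: [-0.4, -0.1, -0.1]
opening: 0.497
grasp_force: 0.0
```

```bash
python3 - <<'E'
from h import *
s=st()
P=np.array([.683,.3206]);k=np.array([.5993,.2893])-P
for th in (1.0,.85,.7,.55,.4,.28,.2,.15,.1,.05,0):
    c,q=np.cos(-th),np.sin(-th);go([*(P+[c*k[0]-q*k[1],q*k[0]+c*k[1]]),.110],down(-20+34*(1.1-th)))
E
```

```text
22.15 [0.6182 0.3826 0.1094] F [-0.4 -0.1 -0.1] open 0.497 g 0.0 j [ 23.  45.  71.   0.  64. 133.]
row [-0.0138, 0.0413, -0.0024, -0.0007, -0.0008, -0.0379] t 22.15
row [-0.0254, 0.0936, -0.0025, -0.0007, -0.0008, -0.0946] t 22.15
row [-0.029, 0.1471, -0.0026, -0.0006, -0.0008, -0.1513] t 22.15
row [-0.0246, 0.2005, -0.0026, -0.0006, -0.0009, -0.2079] t 22.15
row [-0.0123, 0.2526, -0.0027, -0.0006, -0.0009, -0.2646] t 22.15
row [0.0031, 0.2926, -0.0027, -0.0005, -0.0009, -0.3099] t 22.15
row [0.016, 0.3181, -0.0027, -0.0005, -0.0009, -0.3401] t 22.15
row [0.025, 0.3335, -0.0027, -0.0005, -0.0009, -0.359] t 22.15
row [0.0348, 0.3485, -0.0027, -0.0005, -0.0009, -0.3779] t 22.15
row [0.0454, 0.3629, -0.0027, -0.0005, -0.001, -0.3968] t 22.15
row [0.0567, 0.3767, -0.0027, -0.0005, -0.001, -0.4157] t 22.15
```

Request:
send_rows --pt "-0.014 0.041 0 0 0 -0.038" --pt "-0.025 0.094 0 0 0 -0.095" --pt "-0.029 0.147 0 0 0 -0.151" --pt "-0.025 0.2 0 0 0 -0.208" --pt "-0.012 0.253 0 0 0 -0.265" --pt "0.003 0.293 0 0 0 -0.31" --pt "0.016 0.318 0 0 0 -0.34" --pt "0.016 0.318 0 0 0 -0.34" --pt "0.016 0.318 0 0 0 -0.34" --pt "0.016 0.318 0 0 0 -0.34" --grip 0.38

```text
time_s: 23.15
position: [0.5951, 0.307, 0.1098]
tcp_rot: [[0.983, 0.183, 0.003], [0.183, -0.983, 0.001], [0.004, -0.0, -1.0]]
force: [-0.4, -0.7, -0.8]
opening: 0.381
grasp_force: 0.0
```

```bash
python3 - <<'E'
from h import *
s=st();v=s['position'][:2]-np.array([.683,.3206]);print('tool th',3.4994-np.arctan2(v[1],v[0])%(2*np.pi),np.hypot(*v))
P=np.array([.683,.3206]);k=np.array([.5993,.2893])-P
for th in (.17,.14,.11,.08,.05,.02):
    c,q=np.cos(-th),np.sin(-th);go([*(P+[c*k[0]-q*k[1],q*k[0]+c*k[1]]),.110],down(-20+34*(1.1-th)))
E
```

```text
23.15 [0.5951 0.307  0.1098] F [-0.4 -0.7 -0.8] open 0.381 g 0.0 j [18. 41. 81. -0. 58. 97.]
tool th 0.20387711782980622 0.0889165236817518
row [-0.0019, 0.0121, -0.0007, -0.0003, -0.0023, -0.0117] t 23.15
row [-0.0017, 0.0228, -0.0007, -0.0002, -0.0023, -0.023] t 23.15
row [-0.0012, 0.0335, -0.0007, -0.0002, -0.0023, -0.0344] t 23.15
row [-0.0004, 0.0442, -0.0007, -0.0002, -0.0023, -0.0457] t 23.15
row [0.0008, 0.0549, -0.0007, -0.0002, -0.0023, -0.057] t 23.15
row [0.0023, 0.0655, -0.0007, -0.0002, -0.0023, -0.0684] t 23.15
```

Request:
send_rows --pt "0 0.012 0 0 0 0" --pt "0 0.024 0 0 0 0" --pt "0 0.036 0 0 0 0" --pt "0 0.036 0 0 0 0" --pt "0 0.036 0 0 0 0"

```text
time_s: 23.65
position: [0.5956, 0.2971, 0.1078]
tcp_rot: [[0.983, 0.184, -0.0], [0.184, -0.983, -0.0], [-0.0, 0.0, -1.0]]
force: [0.0, 0.7, -0.3]
opening: 0.375
grasp_force: 0.0
```

Request:
send_rows --pt "0 0.005 0 0 0 0" --pt "0 0.01 0 0 0 0" --pt "0 0.01 0 0 0 0" --pt "0 0.01 0 0 0 0"

```text
time_s: 24.05
position: [0.5959, 0.2948, 0.108]
tcp_rot: [[0.983, 0.184, -0.0], [0.184, -0.983, -0.0], [-0.0, 0.0, -1.0]]
force: [-0.4, 0.6, 0.2]
opening: 0.377
grasp_force: 0.1
```

```bash
python3 - <<'E'
from h import *
s=st();v=s['position'][:2]-np.array([.683,.3206]);print('tool th',3.4994-np.arctan2(v[1],v[0])%(2*np.pi))
p,d,C=shot('wrist','w7');W=cloud(C,d);Q=W.reshape(-1,3)
k=(np.hypot(Q[:,0]-.596,Q[:,1]-.303)<.03)&(Q[:,2]>.127)&(Q[:,2]<.142);q=Q[k];print(len(q))
if len(q): K=np.median(q,0);v=K[:2]-[.683,.3206];print('knob',K,np.ptp(q,0),'th',3.4994-np.arctan2(v[1],v[0])%(2*np.pi))
E
```

```text
24.05 [0.5959 0.2948 0.108 ] F [-0.4  0.6  0.2] open 0.377 g 0.1 j [17. 41. 81. -0. 58. 96.]
tool th 0.07020482650595028
533
knob [0.6024629  0.3081698  0.13267848] [0.02632665 0.04834357 0.0147401 ] th 0.20467431970985395
```

Request:
send_rows --pt "0 0.005 0 0 0 0" --pt "0 0.01 0 0 0 0" --pt "0 0.01 0 0 0 0" --pt "0 0.01 0 0 0 0" --pt "0 0.01 0 0 0 0"

```text
time_s: 24.6
position: [0.5963, 0.2927, 0.108]
tcp_rot: [[0.983, 0.184, -0.0], [0.184, -0.983, 0.0], [-0.0, -0.0, -1.0]]
force: [-1.0, 1.7, -0.2]
opening: 0.381
grasp_force: 1.1
```

Request:
send_rows --pt "0 0.005 0 0 0 0" --pt "0 0.01 0 0 0 0" --pt "0 0.01 0 0 0 0" --pt "0 0.01 0 0 0 0" --pt "0 0.01 0 0 0 0"

```text
time_s: 25.1
position: [0.5967, 0.2899, 0.108]
tcp_rot: [[0.983, 0.184, -0.0], [0.184, -0.983, -0.0], [-0.001, 0.0, -1.0]]
force: [-2.8, 0.6, -0.4]
opening: 0.383
grasp_force: 1.1
```

```bash
python3 - <<'E'
from h import *
for i in range(3):
    s=st();p,d,C=shot('wrist','w7')
v=s['position'][:2]-np.array([.683,.3206]);print('tool th',3.4994-np.arctan2(v[1],v[0])%(2*np.pi))
np.savez('pics/w7.npz',p=p,d=d)
E
```

```text
25.1 [0.5967 0.2899 0.108 ] F [-2.8  0.6 -0.4] open 0.383 g 1.1 j [16. 41. 82. -0. 58. 96.]
25.15 [0.5967 0.2899 0.108 ] F [-1.   2.3 -0.3] open 0.383 g 1.1 j [16. 41. 82. -0. 58. 96.]
25.2 [0.5967 0.2899 0.108 ] F [-1.3  2.3 -0.4] open 0.383 g 1.0 j [16. 41. 82. -0. 58. 96.]
tool th 0.016455104094614814
```

View pics/w7.png

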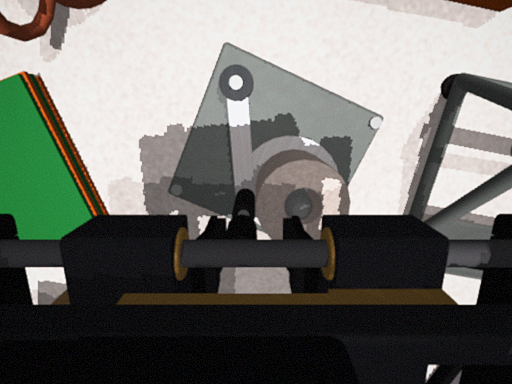

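Request:
send_rows --pt "0 -0.015 0 0 0 0" --pt "0 -0.015 0 0 0 0" --pt "0 -0.015 -0.1 0 0 0" --pt "0 -0.015 -0.3 0 0 0" --pt "0 -0.015 -0.5 0 0 0" --pt "-0.1 -0.015 -0.7 0 0 0" --pt "-0.3 -0.015 -0.7 0 0 0" --pt "-0.3 -0.015 -0.7 0 0 0" --pt "-0.3 -0.015 -0.7 0 0 0" --pt "-0.3 -0.015 -0.7 0 0 0" --pt "-0.3 -0.015 -0.7 0 0 0"

```text
time_s: 26.35
position: [0.5241, 0.28, 0.2827]
tcp_rot: [[0.983, 0.183, 0.001], [0.183, -0.983, -0.0], [0.001, 0.0, -1.0]]
force: [-0.2, -0.2, -0.3]
opening: 0.376
grasp_force: 0.0
```

```bash
python3 - <<'E'
from h import *
s=st();p,d,C=shot('wrist','w8');W=cloud(C,d);Q=W.reshape(-1,3)
k=(np.hypot(Q[:,0]-.596,Q[:,1]-.303)<.04)&(Q[:,2]>.12)&(Q[:,2]<.142);q=Q[k];print(len(q))
K=((q.max(0)+q.min(0))/2);v=K[:2]-[.683,.3206];print('knob',K,np.ptp(q,0),'th',3.4994-np.arctan2(v[1],v[0])%(2*np.pi))
k=(np.hypot(Q[:,0]-.608,Q[:,1]-.261)<.045)&(Q[:,2]>.068)&(Q[:,2]<.0795)&(p.min(2).ravel()>90);q=Q[k]
c,r=cv2.minEnclosingCircle((q[:,:2]*1000).astype(np.float32));print('roll',c,r,np.median(q[:,2]),'dist',np.hypot(c[0]/1000-K[0],c[1]/1000-K[1]),'touch=.041')
u,v=proj(C,[.605,.275,.08])[0].astype(int);a=cv2.imread('pics/w8.png')[max(0,v-60):v+60,u-80:u+80];cv2.imwrite('pics/w8c.png',cv2.resize(a,None,fx=5,fy=5,interpolation=2)[:600])
E
```

```text
26.35 [0.5241 0.28   0.2827] F [-0.2 -0.2 -0.3] open 0.376 g 0.0 j [17. 24. 83. -0. 73. 97.]
242
knob [0.59626354 0.29827301 0.13375493] [0.01713407 0.01711302 0.00468422] th 0.10586510970572283
roll (607.1834106445312, 258.19622802734375) 32.81486129760742 0.07624045806724178 dist 0.04153783848508214 touch=.041
```

View pics/w8c.png

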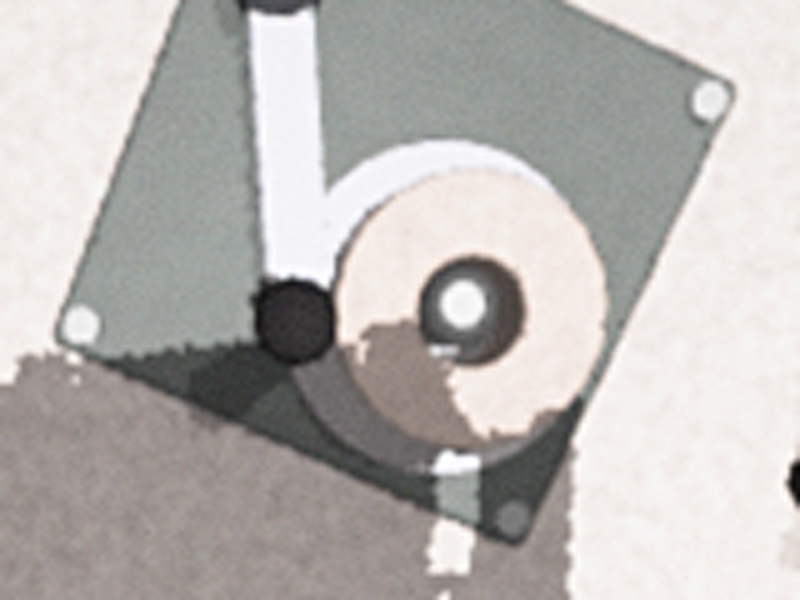

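The roller touches the roll, which has been pushed to the end of its play: centre distance 41.5 mm against 41 mm nominal. Next I measure the rest.

Request:
send_rows --pt "-0.175 0.68 -0.1 0 0 0" --pt "-0.175 0.68 -0.1 0 0 0" --pt "-0.175 0.68 -0.1 0 0 0" --pt "-0.175 0.68 -0.1 0 0 0" --grip 1.0

```text
time_s: 26.8
position: [0.5116, 0.1016, 0.3082]
tcp_rot: [[0.983, 0.182, 0.0], [0.182, -0.983, -0.001], [0.0, 0.001, -1.0]]
force: [0.8, 1.1, -0.9]
opening: 0.663
grasp_force: 0.0
```

Request:
send_rows --pt "-0.175 0.68 -0.1 0 0 0.11" --pt "-0.175 0.68 -0.1 0 0 0.11" --pt "-0.175 0.68 -0.1 0 0 0.11" --pt "-0.175 0.68 -0.1 0 0 0.11" --pt "-0.175 0.68 -0.1 0 0 0.11" --pt "-0.175 0.68 -0.1 0 0 0.11" --pt "-0.175 0.68 -0.1 0 0 0.11" --pt "-0.175 0.68 -0.1 0 0 0.11"

```text
time_s: 27.6
position: [0.499, -0.0691, 0.3327]
tcp_rot: [[1.0, 0.014, -0.001], [0.014, -1.0, 0.001], [-0.001, -0.001, -1.0]]
force: [-0.0, 0.4, 0.5]
opening: 1.002
grasp_force: 0.0
```

```bash
python3 - <<'E'
from h import *
s=st();p,d,C=shot('wrist','w9');W=cloud(C,d);Q=W.reshape(-1,3);np.savez('pics/w9.npz',W=W)
k=(abs(Q[:,1]+.07)<.25)&(Q[:,0]>.5)&(Q[:,0]<.76)&(Q[:,2]>.008)&(Q[:,2]<.14);R=Q[k]
print(len(R),R.min(0),R.max(0))
for y in np.arange(-.22,.1,.05):
    b=R[abs(R[:,1]-y)<.025]
    f=b[(b[:,2]<.055)&(b[:,2]>.022)]; t=b[(b[:,2]>.085)]
    o=[round(y,2),len(f),len(t)]
    if len(f): o+=[np.percentile(f[:,0],[1,99]).round(4)]
    if len(f):
        h=np.histogram(f[:,0]-f[:,2]+.022,bins=np.arange(.5,.65,.004)); i=h[0].argmax(); o+=['flange xc',h[1][i].round(3)+.002,h[0][i]]
    if len(t): o+=['rail xc',np.percentile(t[:,0]-t[:,2]+.022,[2,8,25]).round(4),'zmax',np.percentile(t[:,2],98).round(4)]
    print(*o)
E
```

```text
27.6 [ 0.499  -0.0691  0.3327] F [-0.   0.4  0.5] open 1.002 g 0.0 j [-21.  14.  90.   0.  76.  69.]
20562 [ 0.50006173 -0.28327215  0.00803805] [0.72843348 0.17978447 0.12742521]
-0.22 1134 559 [0.5636 0.6104] flange xc 0.586 459 rail xc [0.5855 0.5864 0.5873] zmax 0.1069
-0.17 1135 555 [0.5631 0.6098] flange xc 0.586 455 rail xc [0.5853 0.5864 0.5876] zmax 0.1069
-0.12 1136 546 [0.5638 0.6105] flange xc 0.586 435 rail xc [0.5858 0.5866 0.5876] zmax 0.1069
-0.07 1139 554 [0.5633 0.61  ] flange xc 0.586 420 rail xc [0.5857 0.5866 0.5877] zmax 0.1069
-0.02 1132 561 [0.564  0.6106] flange xc 0.586 369 rail xc [0.586  0.5868 0.5879] zmax 0.1069
0.03 1150 556 [0.5635 0.611 ] flange xc 0.586 361 rail xc [0.586  0.5869 0.588 ] zmax 0.1069
0.08 1132 553 [0.5642 0.6106] flange xc 0.586 355 rail xc [0.586  0.5869 0.5881] zmax 0.1068
```

View pics/w9.png

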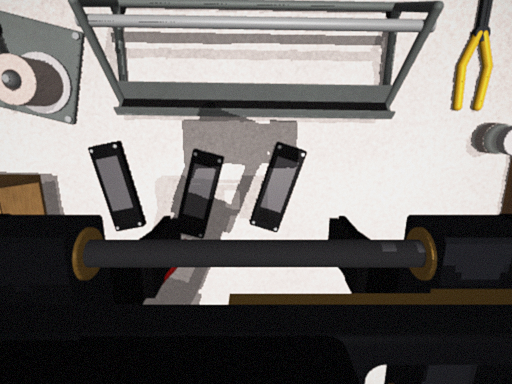

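Rest: inner corner at x = 0.586, yaw about 0°, centre y about -0.069. The wrist view shows the housings at (117,186), (200,192) and (278,187), and nothing has moved noticeably. Next I measure them exactly, along with the carton flap.

```bash
cat >> h.py <<'E'
def housings(n='wrist',zp=.016,roi=None):
    p,d,C=shot(n); W=cloud(C,d); g=p.max(2).astype(int)
    m=(((g<115)&(g-p.min(2)<35))&(W[...,2]<.03)&(W[...,2]>.008)&(W[...,0]<.56)).astype(np.uint8)
    if roi is not None: m&=(np.hypot(W[...,0]-roi[0],W[...,1]-roi[1])<.11).astype(np.uint8)
    m=cv2.morphologyEx(m,cv2.MORPH_CLOSE,np.ones((5,5))); out=[]
    for c in cv2.findContours(m,0,2)[0]:
        if cv2.contourArea(c)<400: continue
        q=ray(C,c[:,0],zp)[:,:2]*1000; (x,y),(w,h),a=cv2.minAreaRect(q.astype(np.float32))
        if w<h: a+=90
        a=(a+90)%180-90
        M=np.zeros_like(m);cv2.drawContours(M,[c],-1,1,-1)
        print('H',round(x,1),round(y,1),'L',round(max(w,h),1),round(min(w,h),1),'yaw',round(a,1),'z',np.nanmedian(W[...,2][M>0]).round(4)); out.append((x/1000,y/1000,a))
    return out
E
python3 - <<'E'
from h import *
st();H=housings();print();housings('top')
Q=np.load('pics/w9.npz')['W'].reshape(-1,3)
z=np.load('pics/top0.npz');Q2=cloud(cam('top'),z['d']).reshape(-1,3)
for q in(Q,Q2):
    for x in(.36,.40,.43,.45,.47):
        k=(abs(q[:,0]-x)<.008)&(q[:,1]>.2)&(q[:,1]<.34)&(q[:,2]>.03)&(q[:,2]<.12);e=q[k]
        if len(e): i=e[:,1].argmin();print(x,len(e),'ymin',e[i].round(3),'y of z>.065',e[e[:,2]>.065][:,1].min().round(3))
E
```

```text
27.65 [ 0.499  -0.0691  0.3327] F [-0.4  0.   0.8] open 0.998 g 0.0 j [-21.  14.  90.   0.  76.  69.]
H 433.7 24.6 L 150.2 52.0 yaw -15.0 z 0.0162
H 446.6 -107.0 L 148.8 51.3 yaw -17.3 z 0.0162
H 444.6 159.1 L 148.5 54.8 yaw 12.2 z 0.0161

H 434.3 -104.4 L 122.3 50.9 yaw -17.5 z 0.0166
H 433.0 27.9 L 148.8 44.9 yaw -15.2 z 0.0164
H 444.3 160.7 L 147.8 51.8 yaw 12.4 z 0.0164
0.43 445 ymin [0.437 0.264 0.052] y of z>.065 0.275
0.45 454 ymin [0.454 0.263 0.052] y of z>.065 0.275
0.47 120 ymin [0.462 0.295 0.081] y of z>.065 0.295
0.36 79 ymin [0.367 0.264 0.053] y of z>.065 0.273
0.4 89 ymin [0.392 0.265 0.054] y of z>.065 0.275
0.43 79 ymin [0.426 0.263 0.052] y of z>.065 0.275
0.45 83 ymin [0.448 0.264 0.051] y of z>.065 0.274
0.47 2 ymin [0.462 0.296 0.091] y of z>.065 0.296
```

Request:
send_rows --pt "-0.212 0.149 0.2 0 0 0.2" --pt "-0.212 0.149 0.4 0 0 0.2" --pt "-0.212 0.149 0.6 0 0 0.2" --pt "-0.212 0.149 0.8 0 0 0.2" --pt "-0.212 0.149 0.93 0 0 0.2" --pt "-0.212 0.149 0.93 0 0 0.2" --pt "-0.212 0.149 0.93 0 0 0.2" --pt "-0.212 0.149 0.93 0 0 0.2" --pt "-0.212 0.149 0.93 0 0 0.2" --grip 0.85

```text
time_s: 28.65
position: [0.4485, -0.109, 0.1032]
tcp_rot: [[0.955, -0.297, 0.006], [-0.297, -0.955, -0.003], [0.006, 0.001, -1.0]]
force: [-0.3, -1.1, -0.2]
opening: 0.853
grasp_force: 0.0
```

```bash
python3 - <<'E'
from h import *
st();go([.4466,-.107,.003],down(-17.3))
E
```

```text
28.65 [ 0.4485 -0.109   0.1032] F [-0.3 -1.1 -0.2] open 0.853 g 0.0 j [-28.  30. 112.   0.  38.  80.]
row [-0.0121, -0.0059, 0.4008, 0.0007, -0.004, 0.0002] t 28.65
```

Request:
send_rows --pt "-0.012 -0.006 0.15 0 0 0" --pt "-0.012 -0.006 0.3 0 0 0" --pt "-0.012 -0.006 0.36 0 0 0" --pt "-0.012 -0.006 0.36 0 0 0" --pt "-0.012 -0.006 0.36 0 0 0" --pt "-0.012 -0.006 0.36 0 0 0"

```text
time_s: 29.25
position: [0.4454, -0.1065, 0.0124]
tcp_rot: [[0.955, -0.297, 0.004], [-0.297, -0.955, -0.002], [0.004, 0.001, -1.0]]
force: [-0.5, 0.6, -0.1]
opening: 0.849
grasp_force: 0.0
```

```bash
python3 - <<'E'
from h import *
st();go([.4466,-.107,.003],down(-17.3))
E
```

```text
29.25 [ 0.4454 -0.1065  0.0124] F [-0.5  0.6 -0.1] open 0.849 g 0.0 j [-27.  41. 115.   0.  25.  80.]
row [0.0048, 0.0003, 0.0374, 0.0005, -0.0026, -0.0] t 29.25
```

Request:
send_rows --pt "0.004 0 0.037 0 0 0" --pt "0.004 0 0.037 0 0 0" --pt "0.004 0 0.037 0 0 0" --pt "0.004 0 0.037 0 0 0"

```text
time_s: 29.65
position: [0.445, -0.1062, 0.0014]
tcp_rot: [[0.955, -0.298, -0.0], [-0.298, -0.955, 0.0], [-0.0, -0.0, -1.0]]
force: [0.4, -0.1, 0.9]
opening: 0.847
grasp_force: 0.0
```

Request:
send_rows --pt "0 0 0 0 0 0" --pt "0 0 0 0 0 0" --pt "0 0 0 0 0 0" --pt "0 0 0 0 0 0" --pt "0 0 0 0 0 0" --pt "0 0 0 0 0 0" --grip 0.0

```text
time_s: 30.25
position: [0.445, -0.1063, 0.0013]
tcp_rot: [[0.955, -0.298, 0.0], [-0.298, -0.955, -0.0], [0.0, 0.0, -1.0]]
force: [-0.7, -0.4, 0.3]
opening: 0.593
grasp_force: 30.0
```

```bash
python3 - <<'E'
from h import *
st()
E
```

```text
30.25 [ 0.445  -0.1063  0.0013] F [-0.7 -0.4  0.3] open 0.593 g 30.0 j [-27.  42. 115.  -0.  23.  80.]
```

Request:
send_rows --pt "0 0 -0.1 0 0 0" --pt "0 0 -0.3 0 0 0" --pt "0 0 -0.5 0 0 0" --pt "0 0 -0.7 0 0 0" --pt "0 0 -0.85 0 0 0" --pt "0 0 -0.85 0 0 0" --pt "0 0 -0.85 0 0 0" --pt "0 0 -0.85 0 0 0"

```text
time_s: 31.05
position: [0.4434, -0.1054, 0.2122]
tcp_rot: [[0.955, -0.298, -0.004], [-0.298, -0.955, 0.002], [-0.004, -0.001, -1.0]]
force: [-1.0, 0.3, -2.2]
opening: 0.595
grasp_force: 30.0
```

```bash
cat >> h.py <<'E'
def slope(pitch=45):
    a=np.radians(pitch); c,s=np.cos(a),np.sin(a); return np.array([[c,0,s],[0,-1,0],[s,0,-c]])
E
python3 - <<'E'
from h import *
s=st()
go([.58,-.174,.21],slope())
E
```

```text
31.05 [ 0.4434 -0.1054  0.2122] F [-1.   0.3 -2.2] open 0.595 g 30.0 j [-27.  18. 106.   0.  56.  80.]
row [0.6035, 0.0995, 0.0059, 0.0747, 0.4988, -0.1827] t 31.05
```

Request:
send_rows --pt "0.603 0.1 0.006 0.075 0.499 -0.183" --pt "0.603 0.1 0.006 0.075 0.499 -0.183" --pt "0.603 0.1 0.006 0.075 0.499 -0.183" --pt "0.603 0.1 0.006 0.075 0.499 -0.183" --pt "0.603 0.1 0.006 0.075 0.499 -0.183" --pt "0.603 0.1 0.006 0.075 0.499 -0.183" --pt "0.603 0.1 0.006 0.075 0.499 -0.183" --pt "0.603 0.1 0.006 0.075 0.499 -0.183" --pt "0.603 0.1 0.006 0.075 0.499 -0.183" --pt "0.603 0.1 0.006 0.075 0.499 -0.183" --pt "0.603 0.1 0.006 0.075 0.499 -0.183"

```text
time_s: 32.15
position: [0.5791, -0.1742, 0.2085]
tcp_rot: [[0.709, -0.002, 0.705], [-0.003, -1.0, 0.001], [0.705, -0.003, -0.709]]
force: [-0.1, -0.3, -2.1]
opening: 0.592
grasp_force: 30.0
```

```bash
python3 - <<'E'
from h import *
s=st();print(np.round(s['tcp_rot'],3))
go([.6595,-.174,.1016],slope());go([.6369,-.174,.0748],slope())
E
```

```text
32.15 [ 0.5791 -0.1742  0.2085] F [-0.1 -0.3 -2.1] open 0.592 g 30.0 j [-42.  25. 119.  90.  28. -32.]
[[ 0.709 -0.002  0.705]
 [-0.003 -1.     0.001]
 [ 0.705 -0.003 -0.709]]
row [-0.0735, -0.0001, 0.53, -0.0006, 0.0017, -0.0021] t 32.15
row [-0.2132, 0.0003, 0.5423, -0.0006, 0.0017, -0.0021] t 32.15
```

Request:
send_rows --pt "-0.02 0 0.15 0 0.002 -0.002" --pt "-0.05 0 0.3 0 0.002 -0.002" --pt "-0.074 0 0.45 0 0.002 -0.002" --pt "-0.074 0 0.53 0 0.002 -0.002" --pt "-0.074 0 0.53 0 0.002 -0.002" --pt "-0.074 0 0.53 0 0.002 -0.002" --pt "-0.074 0 0.53 0 0.002 -0.002" --pt "-0.074 0 0.53 0 0.002 -0.002"

```text
time_s: 32.95
position: [0.6621, -0.1753, 0.1069]
tcp_rot: [[0.701, 0.002, 0.713], [0.005, -1.0, -0.001], [0.713, 0.004, -0.701]]
force: [0.2, -0.8, -2.7]
opening: 0.595
grasp_force: 30.0
```

```bash
python3 - <<'E'
from h import *
s=st();print(np.round(s['tcp_rot'],3))
p,d,C=shot('wrist','w10')
go([.6369,-.174,.0748],slope())
E
```

```text
32.95 [ 0.6621 -0.1753  0.1069] F [ 0.2 -0.8 -2.7] open 0.595 g 30.0 j [-35.  41. 112. 115.  27. -54.]
[[ 0.701  0.002  0.713]
 [ 0.005 -1.    -0.001]
 [ 0.713  0.004 -0.701]]
row [-0.1627, -0.0063, 0.0179, 0.0011, -0.0052, 0.0031] t 33.0
```

View pics/w10.png

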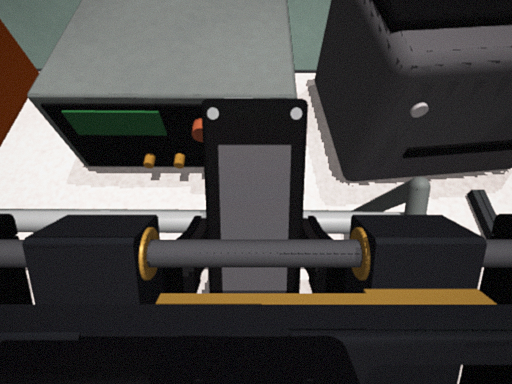

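Request:
send_rows --pt "-0.04 -0.004 0.01 0 -0.005 0.003" --pt "-0.08 -0.006 0.012 0 -0.005 0.003" --pt "-0.12 -0.006 0.012 0 -0.005 0.003" --pt "-0.145 -0.006 0.012 0 -0.005 0.003" --pt "-0.145 -0.006 0.012 0 -0.005 0.003" --pt "-0.145 -0.006 0.012 0 -0.005 0.003" --pt "-0.145 -0.006 0.012 0 -0.005 0.003"

```text
time_s: 33.7
position: [0.6398, -0.1741, 0.0788]
tcp_rot: [[0.706, -0.001, 0.708], [0.001, -1.0, -0.002], [0.708, 0.002, -0.706]]
force: [0.8, -0.4, -1.6]
opening: 0.592
grasp_force: 30.0
```

```bash
python3 - <<'E'
from h import *
s=st();print(np.round(s['tcp_rot'],3))
go([.6369,-.174,.0748],slope())
E
```

```text
33.7 [ 0.6398 -0.1741  0.0788] F [ 0.8 -0.4 -1.6] open 0.592 g 30.0 j [-36.  44. 115. 123.  30. -64.]
[[ 0.706 -0.001  0.708]
 [ 0.001 -1.    -0.002]
 [ 0.708  0.002 -0.706]]
row [-0.0195, -0.0005, 0.0033, 0.001, -0.0007, 0.0005] t 33.7
```

Request:
send_rows --pt "-0.008 0 0.001 0 0 0" --pt "-0.016 0 0.002 0 0 0" --pt "-0.02 0 0.002 0 0 0" --pt "-0.02 0 0.002 0 0 0" --pt "-0.02 0 0.002 0 0 0"

```text
time_s: 34.2
position: [0.6382, -0.174, 0.0762]
tcp_rot: [[0.703, 0.0, 0.711], [0.001, -1.0, -0.001], [0.711, 0.001, -0.703]]
force: [3.9, 0.5, 5.0]
opening: 0.594
grasp_force: 30.0
```

```bash
python3 - <<'E'
from h import *
s=st()
go([.6369,-.174,.0748],slope())
E
```

```text
34.2 [ 0.6382 -0.174   0.0762] F [3.9 0.5 5. ] open 0.594 g 30.0 j [-37.  44. 115. 124.  31. -65.]
row [-0.0076, 0.0, 0.0003, 0.0005, -0.004, 0.0007] t 34.2
```

Seated on the ledge (contact force is up the slope). Release and back out along the tool axis.

Request:
send_rows --pt "0 0 0 0 0 0" --pt "0 0 0 0 0 0" --pt "0 0 0 0 0 0" --pt "0 0 0 0 0 0" --pt "0 0 0 0 0 0" --grip 0.85

```text
time_s: 34.7
position: [0.6357, -0.1737, 0.0737]
tcp_rot: [[0.708, -0.001, 0.706], [-0.0, -1.0, -0.001], [0.706, 0.0, -0.708]]
force: [0.6, -0.1, 0.2]
opening: 0.842
grasp_force: 0.0
```

Request:
send_rows --pt "0 0 -0.05 0 0 0" --pt "0 0 -0.15 0 0 0" --pt "0 0 -0.3 0 0 0" --pt "0 0 -0.45 0 0 0" --pt "0 0 -0.6 0 0 0" --pt "0 0 -0.6 0 0 0" --pt "0 0 -0.6 0 0 0" --pt "0 0 -0.6 0 0 0" --pt "0 0 -0.6 0 0 0"

```text
time_s: 35.6
position: [0.5305, -0.1736, 0.1794]
tcp_rot: [[0.708, 0.0, 0.706], [0.0, -1.0, -0.0], [0.706, 0.0, -0.708]]
force: [0.4, -0.3, 0.3]
opening: 0.85
grasp_force: 0.0
```

```bash
python3 - <<'E'
from h import *
s=st();shot('wrist','w11')
housings('top')
go([.4337,.0246,.30],down(-15)); go([.47,-.05,.30],down(-15))
E
```

```text
35.6 [ 0.5305 -0.1736  0.1794] F [ 0.4 -0.3  0.3] open 0.85 g 0.0 j [-47.  27. 126. 103.  32. -52.]
H 431.9 24.4 L 149.5 51.7 yaw -14.9 z 0.0164
H 444.1 161.0 L 147.1 51.2 yaw 12.4 z 0.0164
row [0.0672, -0.7921, -0.6147, -0.0656, -0.4962, 0.1581] t 35.7
row [0.17, -0.4936, -0.5123, -0.0656, -0.4962, 0.1581] t 35.7
```

View pics/w11.png

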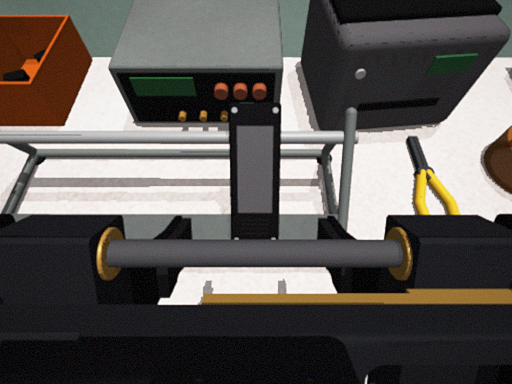

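The first housing leans straight in the rest at (255,170). Next is housing B.

Request:
send_rows --pt "0.067 -0.2 -0.61 -0.066 -0.496 0.158" --pt "0.067 -0.5 -0.61 -0.066 -0.496 0.158" --pt "0.067 -0.79 -0.61 -0.066 -0.496 0.158" --pt "0.067 -0.79 -0.61 -0.066 -0.496 0.158" --pt "0.067 -0.79 -0.61 -0.066 -0.496 0.158" --pt "0.067 -0.79 -0.61 -0.066 -0.496 0.158" --pt "0.067 -0.79 -0.61 -0.066 -0.496 0.158" --pt "0.067 -0.79 -0.61 -0.066 -0.496 0.158" --pt "0.067 -0.79 -0.61 -0.066 -0.496 0.158" --pt "0.067 -0.79 -0.61 -0.066 -0.496 0.158" --pt "0.067 -0.79 -0.61 -0.066 -0.496 0.158" --pt "0.067 -0.79 -0.61 -0.066 -0.496 0.158"

```text
time_s: 36.9
position: [0.4335, 0.0259, 0.3021]
tcp_rot: [[0.966, -0.259, 0.0], [-0.259, -0.966, -0.004], [0.001, 0.004, -1.0]]
force: [0.4, -0.7, -0.8]
opening: 0.848
grasp_force: 0.0
```

```bash
python3 - <<'E'
from h import *
s=st();print(np.round(s['tcp_rot'],3))
housings()
go([.433,.0246,.10],down(-15))
E
```

```text
36.9 [0.4335 0.0259 0.3021] F [ 0.4 -0.7 -0.8] open 0.848 g 0.0 j [-11.   9. 102.  -0.  69.  94.]
[[ 0.966 -0.259  0.   ]
 [-0.259 -0.966 -0.004]
 [ 0.001  0.004 -1.   ]]
H 443.9 159.7 L 147.5 53.4 yaw 12.1 z 0.0163
H 432.2 25.3 L 146.2 51.5 yaw -14.9 z 0.0162
row [-0.0192, 0.004, 0.8052, 0.0026, -0.0011, -0.001] t 36.95
```

Request:
send_rows --pt "0 0 0.2 0 0 0" --pt "0 0 0.4 0 0 0" --pt "0 0.004 0.6 0 0 0" --pt "0 0.004 0.8 0 0 0" --pt "0 0.004 0.95 0 0 0" --pt "0 0.004 0.95 0 0 0" --pt "0 0.004 0.95 0 0 0" --pt "0 0.004 0.95 0 0 0" --pt "0 0.004 0.95 0 0 0"

```text
time_s: 37.85
position: [0.4358, 0.0224, 0.0644]
tcp_rot: [[0.966, -0.259, 0.006], [-0.259, -0.966, -0.003], [0.007, 0.001, -1.0]]
force: [-0.3, -0.1, 0.5]
opening: 0.849
grasp_force: 0.0
```

```bash
python3 - <<'E'
from h import *
s=st();print(np.round(s['tcp_rot'],3))
go([.433,.0247,.003],down(-15))
E
```

```text
37.85 [0.4358 0.0224 0.0644] F [-0.3 -0.1  0.5] open 0.849 g 0.0 j [-12.  33. 117.  -0.  30.  93.]
[[ 0.966 -0.259  0.006]
 [-0.259 -0.966 -0.003]
 [ 0.007  0.001 -1.   ]]
row [-0.0149, -0.0062, 0.2455, 0.0006, -0.0044, -0.0004] t 37.85
```

Request:
send_rows --pt "-0.008 -0.007 0.1 0 0 0" --pt "-0.008 -0.007 0.2 0 0 0" --pt "-0.008 -0.007 0.235 0 0 0" --pt "-0.008 -0.007 0.235 0 0 0" --pt "-0.008 -0.007 0.235 0 0 0" --pt "-0.008 -0.007 0.235 0 0 0"

```text
time_s: 38.45
position: [0.4336, 0.0246, 0.0046]
tcp_rot: [[0.966, -0.26, 0.004], [-0.26, -0.966, -0.002], [0.004, 0.001, -1.0]]
force: [0.4, 0.2, 0.1]
opening: 0.851
grasp_force: 0.0
```

Request:
send_rows --pt "0 0 0 0 0 0" --pt "0 0 0 0 0 0" --pt "0 0 0 0 0 0" --pt "0 0 0 0 0 0" --pt "0 0 0 0 0 0" --pt "0 0 0 0 0 0" --grip 0.0

```text
time_s: 39.05
position: [0.4329, 0.0247, 0.0037]
tcp_rot: [[0.966, -0.26, 0.002], [-0.26, -0.966, -0.002], [0.002, 0.001, -1.0]]
force: [0.4, 0.4, 3.7]
opening: 0.595
grasp_force: 30.0
```

Request:
send_rows --pt "0 0 -0.1 0 0 0" --pt "0 0 -0.3 0 0 0" --pt "0 0 -0.5 0 0 0" --pt "0 0 -0.7 0 0 0" --pt "0 0 -0.85 0 0 0" --pt "0 0 -0.85 0 0 0" --pt "0 0 -0.85 0 0 0" --pt "0 0 -0.85 0 0 0"

```text
time_s: 39.85
position: [0.4308, 0.0254, 0.2143]
tcp_rot: [[0.966, -0.26, -0.003], [-0.26, -0.966, -0.001], [-0.003, 0.002, -1.0]]
force: [1.0, 0.8, -2.3]
opening: 0.594
grasp_force: 30.0
```

```bash
python3 - <<'E'
from h import *
s=st()
go([.58,-.069,.21],slope())
E
```

```text
39.85 [0.4308 0.0254 0.2143] F [ 1.   0.8 -2.3] open 0.594 g 30.0 j [-11.  16. 109.  -0.  55.  94.]
row [0.6745, 0.2097, 0.0156, 0.0664, 0.4991, -0.1583] t 39.85
```

Request:
send_rows --pt "0.674 0.21 0.016 0.066 0.499 -0.158" --pt "0.674 0.21 0.016 0.066 0.499 -0.158" --pt "0.674 0.21 0.016 0.066 0.499 -0.158" --pt "0.674 0.21 0.016 0.066 0.499 -0.158" --pt "0.674 0.21 0.016 0.066 0.499 -0.158" --pt "0.674 0.21 0.016 0.066 0.499 -0.158" --pt "0.674 0.21 0.016 0.066 0.499 -0.158" --pt "0.674 0.21 0.016 0.066 0.499 -0.158" --pt "0.674 0.21 0.016 0.066 0.499 -0.158" --pt "0.674 0.21 0.016 0.066 0.499 -0.158" --pt "0.674 0.21 0.016 0.066 0.499 -0.158"

```text
time_s: 40.95
position: [0.581, -0.0629, 0.2091]
tcp_rot: [[0.719, 0.007, 0.695], [-0.008, -1.0, 0.019], [0.695, -0.02, -0.719]]
force: [0.5, -0.6, -1.8]
opening: 0.594
grasp_force: 30.0
```

```bash
python3 - <<'E'
from h import *
s=st();print(np.round(s['tcp_rot'],3))
go([.659,-.069,.1045],slope())
E
```

```text
40.95 [ 0.581  -0.0629  0.2091] F [ 0.5 -0.6 -1.8] open 0.594 g 30.0 j [-28.  23. 122. 105.  21. -36.]
[[ 0.719  0.007  0.695]
 [-0.008 -1.     0.019]
 [ 0.695 -0.02  -0.719]]
row [-0.0662, 0.0349, 0.5172, -0.0121, 0.011, -0.0054] t 40.95
```

Request:
send_rows --pt "-0.02 0.02 0.1 -0.012 0.011 -0.005" --pt "-0.04 0.035 0.25 -0.012 0.011 -0.005" --pt "-0.066 0.035 0.4 -0.012 0.011 -0.005" --pt "-0.066 0.035 0.5 -0.012 0.011 -0.005" --pt "-0.066 0.035 0.5 -0.012 0.011 -0.005" --pt "-0.066 0.035 0.5 -0.012 0.011 -0.005" --pt "-0.066 0.035 0.5 -0.012 0.011 -0.005" --pt "-0.066 0.035 0.5 -0.012 0.011 -0.005" --pt "-0.066 0.035 0.5 -0.012 0.011 -0.005"

```text
time_s: 41.85
position: [0.6581, -0.0693, 0.1124]
tcp_rot: [[0.703, 0.0, 0.712], [0.001, -1.0, -0.0], [0.712, 0.0, -0.703]]
force: [0.1, -1.1, -2.3]
opening: 0.598
grasp_force: 30.0
```

```bash
python3 - <<'E'
from h import *
s=st();print(np.round(s['tcp_rot'],3))
go([.6364,-.069,.0777],slope())
E
```

```text
41.85 [ 0.6581 -0.0693  0.1124] F [ 0.1 -1.1 -2.3] open 0.598 g 30.0 j [-23.  39. 116. 137.  24. -66.]
[[ 0.703  0.     0.712]
 [ 0.001 -1.    -0.   ]
 [ 0.712  0.    -0.703]]
row [-0.1598, -0.0013, 0.0356, 0.0001, -0.0041, 0.0003] t 41.85
```

Request:
send_rows --pt "-0.04 0 0.02 0 -0.004 0" --pt "-0.08 0 0.026 0 -0.004 0" --pt "-0.12 0 0.03 0 -0.004 0" --pt "-0.143 0 0.03 0 -0.004 0" --pt "-0.143 0 0.03 0 -0.004 0" --pt "-0.143 0 0.03 0 -0.004 0" --pt "-0.143 0 0.03 0 -0.004 0"

```text
time_s: 42.55
position: [0.6394, -0.0694, 0.0815]
tcp_rot: [[0.706, 0.001, 0.708], [0.001, -1.0, 0.0], [0.708, 0.001, -0.706]]
force: [0.2, 0.2, -1.3]
opening: 0.592
grasp_force: 30.0
```

```bash
python3 - <<'E'
from h import *
s=st();print(np.round(s['tcp_rot'],3))
go([.6364,-.069,.0777],slope())
E
```

```text
42.55 [ 0.6394 -0.0694  0.0815] F [ 0.2  0.2 -1.3] open 0.592 g 30.0 j [-24.  43. 119. 143.  29. -75.]
[[ 0.706  0.001  0.708]
 [ 0.001 -1.     0.   ]
 [ 0.708  0.001 -0.706]]
row [-0.0191, -0.0015, 0.0023, -0.0, -0.0007, 0.0007] t 42.55
```

Request:
send_rows --pt "-0.008 0 0.001 0 0 0" --pt "-0.016 0 0.002 0 0 0" --pt "-0.022 0 0.002 0 0 0" --pt "-0.022 0 0.002 0 0 0" --pt "-0.022 0 0.002 0 0 0"

```text
time_s: 43.05
position: [0.6381, -0.0695, 0.0792]
tcp_rot: [[0.701, 0.001, 0.713], [0.001, -1.0, 0.0], [0.713, 0.001, -0.701]]
force: [2.9, 0.8, 4.6]
opening: 0.593
grasp_force: 30.0
```

```bash
python3 - <<'E'
from h import *
s=st();go([.6364,-.069,.0777],slope())
E
```

```text
43.05 [ 0.6381 -0.0695  0.0792] F [2.9 0.8 4.6] open 0.593 g 30.0 j [-25.  43. 119. 144.  30. -76.]
row [-0.009, -0.0022, -0.0007, -0.0001, -0.0055, 0.0006] t 43.05
```

Seated. Release, retreat, then go to the third.

Request:
send_rows --pt "0 0 0 0 0 0" --pt "0 0 0 0 0 0" --pt "0 0 0 0 0 0" --pt "0 0 0 0 0 0" --pt "0 0 0 0 0 0" --grip 0.85

```text
time_s: 43.55
position: [0.6349, -0.0691, 0.0762]
tcp_rot: [[0.708, 0.001, 0.706], [0.0, -1.0, 0.0], [0.706, -0.0, -0.708]]
force: [-0.8, -0.1, 0.3]
opening: 0.84
grasp_force: 0.0
```

Request:
send_rows --pt "0 0 -0.05 0 0 0" --pt "0 0 -0.15 0 0 0" --pt "0 0 -0.3 0 0 0" --pt "0 0 -0.45 0 0 0" --pt "0 0 -0.6 0 0 0" --pt "0 0 -0.6 0 0 0" --pt "0 0 -0.6 0 0 0" --pt "0 0 -0.6 0 0 0" --pt "0 0 -0.6 0 0 0"

```text
time_s: 44.45
position: [0.5299, -0.0694, 0.1819]
tcp_rot: [[0.708, 0.001, 0.706], [0.001, -1.0, 0.001], [0.706, -0.0, -0.708]]
force: [0.3, -0.0, -0.4]
opening: 0.851
grasp_force: 0.0
```

```bash
python3 - <<'E'
from h import *
s=st();shot('wrist','w12')
housings('top')
go([.444,.16,.30],down(12.2))
E
```

```text
44.45 [ 0.5299 -0.0694  0.1819] F [ 0.3 -0.  -0.4] open 0.851 g 0.0 j [-33.  26. 131. 126.  28. -64.]
H 443.4 160.5 L 149.6 51.8 yaw 12.4 z 0.0163
row [0.092, -0.9174, -0.5758, 0.0525, -0.4972, -0.1279] t 44.55
```

Request:
send_rows --pt "0.092 -0.2 -0.57 0.052 -0.497 -0.128" --pt "0.092 -0.4 -0.57 0.052 -0.497 -0.128" --pt "0.092 -0.7 -0.57 0.052 -0.497 -0.128" --pt "0.092 -0.92 -0.57 0.052 -0.497 -0.128" --pt "0.092 -0.92 -0.57 0.052 -0.497 -0.128" --pt "0.092 -0.92 -0.57 0.052 -0.497 -0.128" --pt "0.092 -0.92 -0.57 0.052 -0.497 -0.128" --pt "0.092 -0.92 -0.57 0.052 -0.497 -0.128" --pt "0.092 -0.92 -0.57 0.052 -0.497 -0.128" --pt "0.092 -0.92 -0.57 0.052 -0.497 -0.128" --pt "0.092 -0.92 -0.57 0.052 -0.497 -0.128" --pt "0.092 -0.92 -0.57 0.052 -0.497 -0.128"

```text
time_s: 45.75
position: [0.4428, 0.1622, 0.3016]
tcp_rot: [[0.976, 0.21, 0.059], [0.208, -0.978, 0.035], [0.065, -0.022, -0.998]]
force: [0.3, 0.1, -0.9]
opening: 0.847
grasp_force: 0.0
```

```bash
python3 - <<'E'
from h import *
s=st();print(np.round(s['tcp_rot'],3))
housings()
go([.4437,.160,.06],down(12.3))
E
```

```text
45.75 [0.4428 0.1622 0.3016] F [ 0.3  0.1 -0.9] open 0.847 g 0.0 j [  5.  11. 100.   2.  66.  83.]
[[ 0.976  0.21   0.059]
 [ 0.208 -0.978  0.035]
 [ 0.065 -0.022 -0.998]]
H 378.9 454.3 L 134.9 13.8 yaw 0.1 z 0.0188
H 444.1 162.2 L 147.3 51.5 yaw 11.7 z 0.0164
row [-0.0856, 0.0345, 0.9699, -0.0136, -0.0437, -0.0014] t 45.8
```

Request:
send_rows --pt "-0.085 0.03 0.1 -0.0136 -0.044 -0.001" --pt "-0.085 0.03 0.3 -0.0136 -0.044 -0.001" --pt "-0.085 0.03 0.5 -0.0136 -0.044 -0.001" --pt "-0.085 0.03 0.7 -0.0136 -0.044 -0.001" --pt "-0.085 0.03 0.9 -0.0136 -0.044 -0.001" --pt "-0.085 0.03 0.9 -0.0136 -0.044 -0.001" --pt "-0.085 0.03 0.9 -0.0136 -0.044 -0.001" --pt "-0.085 0.03 0.9 -0.0136 -0.044 -0.001" --pt "-0.085 0.03 0.9 -0.0136 -0.044 -0.001" --pt "-0.085 0.03 0.9 -0.0136 -0.044 -0.001"

```text
time_s: 46.8
position: [0.4412, 0.1579, 0.0766]
tcp_rot: [[0.978, 0.209, 0.006], [0.209, -0.978, 0.004], [0.007, -0.003, -1.0]]
force: [0.5, 0.1, -0.1]
opening: 0.853
grasp_force: 0.0
```

```bash
python3 - <<'E'
from h import *
s=st();print(np.round(s['tcp_rot'],3))
go([.4438,.1608,.003],down(12.2))
E
```

```text
46.8 [0.4412 0.1579 0.0766] F [ 0.5  0.1 -0.1] open 0.853 g 0.0 j [  6.  33. 112.   0.  35.  83.]
[[ 0.978  0.209  0.006]
 [ 0.209 -0.978  0.004]
 [ 0.007 -0.003 -1.   ]]
row [0.0108, -0.0081, 0.2943, -0.0018, -0.0043, -0.0012] t 46.8
```

Request:
send_rows --pt "0.011 -0.008 0.1 0 -0.003 0" --pt "0.011 -0.008 0.2 0 -0.003 0" --pt "0.011 -0.008 0.285 0 -0.003 0" --pt "0.011 -0.008 0.285 0 -0.003 0" --pt "0.011 -0.008 0.285 0 -0.003 0" --pt "0.011 -0.008 0.285 0 -0.003 0" --pt "0.011 -0.008 0.285 0 -0.003 0"

```text
time_s: 47.5
position: [0.4426, 0.1606, 0.0037]
tcp_rot: [[0.978, 0.209, -0.002], [0.209, -0.978, 0.003], [-0.002, -0.003, -1.0]]
force: [-0.6, 0.7, 0.7]
opening: 0.848
grasp_force: 0.0
```

Request:
send_rows --pt "0 0 0 0 0 0" --pt "0 0 0 0 0 0" --pt "0 0 0 0 0 0" --pt "0 0 0 0 0 0" --pt "0 0 0 0 0 0" --pt "0 0 0 0 0 0" --grip 0.0

```text
time_s: 48.1
position: [0.4417, 0.1606, 0.0025]
tcp_rot: [[0.978, 0.209, -0.005], [0.209, -0.978, 0.003], [-0.004, -0.004, -1.0]]
force: [-0.8, 0.2, 1.9]
opening: 0.595
grasp_force: 30.0
```

Request:
send_rows --pt "0 0 -0.1 0 0 0" --pt "0 0 -0.3 0 0 0" --pt "0 0 -0.5 0 0 0" --pt "0 0 -0.7 0 0 0" --pt "0 0 -0.85 0 0 0" --pt "0 0 -0.85 0 0 0" --pt "0 0 -0.85 0 0 0" --pt "0 0 -0.85 0 0 0"

```text
time_s: 48.9
position: [0.4411, 0.1597, 0.2131]
tcp_rot: [[0.978, 0.209, -0.01], [0.209, -0.978, 0.002], [-0.009, -0.004, -1.0]]
force: [-0.3, 0.0, -2.4]
opening: 0.593
grasp_force: 30.0
```

```bash
python3 - <<'E'
from h import *
s=st()
go([.59,.036,.21],slope())
E
```

```text
48.9 [0.4411 0.1597 0.2131] F [-0.3  0.  -2.4] open 0.593 g 30.0 j [  6.  19. 104.   0.  57.  84.]
row [0.4791, 0.6086, 0.0056, -0.0546, 0.5041, 0.1266] t 48.9
```

Request:
send_rows --pt "0.48 0.609 0.006 -0.055 0.504 0.127" --pt "0.48 0.609 0.006 -0.055 0.504 0.127" --pt "0.48 0.609 0.006 -0.055 0.504 0.127" --pt "0.48 0.609 0.006 -0.055 0.504 0.127" --pt "0.48 0.609 0.006 -0.055 0.504 0.127" --pt "0.48 0.609 0.006 -0.055 0.504 0.127" --pt "0.48 0.609 0.006 -0.055 0.504 0.127" --pt "0.48 0.609 0.006 -0.055 0.504 0.127" --pt "0.48 0.609 0.006 -0.055 0.504 0.127" --pt "0.48 0.609 0.006 -0.055 0.504 0.127" --pt "0.48 0.609 0.006 -0.055 0.504 0.127" --pt "0.48 0.609 0.006 -0.055 0.504 0.127"

```text
time_s: 50.1
position: [0.5953, 0.051, 0.2128]
tcp_rot: [[0.716, 0.039, 0.697], [0.006, -0.999, 0.051], [0.698, -0.032, -0.716]]
force: [-0.2, -0.1, -1.2]
opening: 0.596
grasp_force: 30.0
```

```bash
python3 - <<'E'
from h import *
s=st();print(np.round(s['tcp_rot'],3))
go([.6585,.036,.1022],slope())
E
```

```text
50.1 [0.5953 0.051  0.2128] F [-0.2 -0.1 -1.2] open 0.596 g 30.0 j [-11.  23. 121. 123.  13. -43.]
[[ 0.716  0.039  0.697]
 [ 0.006 -0.999  0.051]
 [ 0.698 -0.032 -0.716]]
row [-0.1278, 0.084, 0.4896, -0.0323, 0.0085, 0.0035] t 50.1
```

Request:
send_rows --pt "0 0 0 0 0 0" --pt "0 0 0 0 0 0" --pt "0 0 0 0 0 0" --pt "0 0 0 0 0 0"

```text
time_s: 50.5
position: [0.5974, 0.0515, 0.216]
tcp_rot: [[0.712, 0.042, 0.701], [0.007, -0.999, 0.053], [0.702, -0.032, -0.711]]
force: [0.7, -0.1, -1.3]
opening: 0.595
grasp_force: 30.0
```

```bash
python3 - <<'E'
from h import *
s=st();print(np.round(s['tcp_rot'],3))
go([.6585,.036,.1022],slope())
E
```

```text
50.5 [0.5974 0.0515 0.216 ] F [ 0.7 -0.1 -1.3] open 0.595 g 30.0 j [-11.  23. 121. 123.  13. -42.]
[[ 0.712  0.042  0.701]
 [ 0.007 -0.999  0.053]
 [ 0.702 -0.032 -0.711]]
row [-0.1461, 0.0868, 0.492, -0.0335, 0.0045, 0.0045] t 50.5
```

Request:
send_rows --pt "-0.04 0.04 0.1 -0.0335 0.0045 0.0045" --pt "-0.08 0.087 0.2 -0.0335 0.0045 0.0045" --pt "-0.11 0.087 0.3 -0.0335 0.0045 0.0045" --pt "-0.13 0.087 0.4 -0.0335 0.0045 0.0045" --pt "-0.14 0.087 0.47 -0.0335 0.0045 0.0045" --pt "-0.14 0.087 0.47 -0.0335 0.0045 0.0045" --pt "-0.14 0.087 0.47 -0.0335 0.0045 0.0045" --pt "-0.14 0.087 0.47 -0.0335 0.0045 0.0045" --pt "-0.14 0.087 0.47 -0.0335 0.0045 0.0045" --pt "-0.14 0.087 0.47 -0.0335 0.0045 0.0045" --pt "-0.14 0.087 0.47 -0.0335 0.0045 0.0045"

```text
time_s: 51.6
position: [0.6557, 0.0356, 0.1082]
tcp_rot: [[0.706, -0.001, 0.708], [-0.0, -1.0, -0.001], [0.708, 0.0, -0.706]]
force: [0.7, 0.5, -1.9]
opening: 0.595
grasp_force: 30.0
```

```bash
python3 - <<'E'
from h import *
s=st();print(np.round(s['tcp_rot'],3))
shot('wrist','w13')
go([.6359,.036,.0754],slope())
E
```

```text
51.6 [0.6557 0.0356 0.1082] F [ 0.7  0.5 -1.9] open 0.595 g 30.0 j [-10.  39. 117. 161.  22. -79.]
[[ 0.706 -0.001  0.708]
 [-0.    -1.    -0.001]
 [ 0.708  0.    -0.706]]
row [-0.1484, -0.0017, 0.0363, 0.0003, -0.0008, -0.0003] t 51.65
```

Request:
send_rows --pt "-0.04 0 0.02 0 0 0" --pt "-0.08 0 0.027 0 0 0" --pt "-0.11 0 0.031 0 0 0" --pt "-0.13 0 0.031 0 0 0" --pt "-0.13 0 0.031 0 0 0" --pt "-0.13 0 0.031 0 0 0" --pt "-0.13 0 0.031 0 0 0"

```text
time_s: 52.35
position: [0.6388, 0.0355, 0.0795]
tcp_rot: [[0.706, -0.001, 0.708], [-0.0, -1.0, -0.0], [0.708, 0.0, -0.706]]
force: [-0.0, -0.2, -2.0]
opening: 0.594
grasp_force: 30.0
```

```bash
python3 - <<'E'
from h import *
s=st();print(np.round(s['tcp_rot'],3))
go([.6359,.036,.0754],slope())
E
```

```text
52.35 [0.6388 0.0355 0.0795] F [-0.  -0.2 -2. ] open 0.594 g 30.0 j [-10.  43. 120. 164.  28. -84.]
[[ 0.706 -0.001  0.708]
 [-0.    -1.    -0.   ]
 [ 0.708  0.    -0.706]]
row [-0.0198, -0.0019, 0.0035, 0.0003, -0.0012, -0.0002] t 52.35
```

Request:
send_rows --pt "-0.008 0 0.001 0 0 0" --pt "-0.016 0 0.002 0 0 0" --pt "-0.022 0 0.002 0 0 0" --pt "-0.022 0 0.002 0 0 0" --pt "-0.022 0 0.002 0 0 0"

```text
time_s: 52.85
position: [0.6369, 0.0355, 0.0767]
tcp_rot: [[0.702, -0.001, 0.712], [-0.0, -1.0, -0.0], [0.712, 0.0, -0.702]]
force: [3.0, 1.2, 5.3]
opening: 0.592
grasp_force: 30.0
```

```bash
python3 - <<'E'
from h import *
s=st();go([.6359,.036,.0754],slope())
E
```

```text
52.85 [0.6369 0.0355 0.0767] F [3.  1.2 5.3] open 0.592 g 30.0 j [-10.  44. 120. 165.  30. -84.]
row [-0.0065, -0.0022, 0.0007, 0.0003, -0.0045, -0.0002] t 52.85
```

Request:
send_rows --pt "0 0 0 0 0 0" --pt "0 0 0 0 0 0" --pt "0 0 0 0 0 0" --pt "0 0 0 0 0 0" --pt "0 0 0 0 0 0" --grip 0.85

```text
time_s: 53.35
position: [0.6341, 0.0357, 0.0742]
tcp_rot: [[0.708, -0.001, 0.706], [-0.001, -1.0, -0.0], [0.706, -0.0, -0.708]]
force: [0.4, -0.8, 0.1]
opening: 0.843
grasp_force: 0.0
```

Request:
send_rows --pt "0 0 -0.05 0 0 0" --pt "0 0 -0.15 0 0 0" --pt "0 0 -0.3 0 0 0" --pt "0 0 -0.45 0 0 0" --pt "0.1 0 -0.6 0 0 0" --pt "0.3 0 -0.7 0 0 0" --pt "0.5 0 -0.7 0 0 0" --pt "0.5 0 -0.7 0 0 0" --pt "0.5 0 -0.7 0 0 0" --pt "0.5 0 -0.7 0 0 0"

```text
time_s: 54.35
position: [0.5793, 0.0486, 0.2567]
tcp_rot: [[0.717, 0.026, 0.696], [-0.001, -0.999, 0.039], [0.697, -0.029, -0.717]]
force: [-0.3, 0.0, -0.3]
opening: 0.852
grasp_force: 0.0
```

```bash
python3 - <<'E'
from h import *
s=st();p,d,C=shot('wrist','w14');W=cloud(C,d)
p2,d2,C2=shot('scene','s14');W2=cloud(C2,d2);shot('top','t14')
xs=np.array([1,0,1])/2**.5;zs=np.array([-1,0,1])/2**.5
for n,w in(('wrist',W),('scene',W2)):
    q=w.reshape(-1,3);
    for y in(-.174,-.069,.036):
        k=(abs(q[:,1]-y)<.04)&(q[:,2]>.02);e=q[k]-[.586,0,.022];a=e@xs;b=e@zs;m=(b>.01)&(b<.024)&(a>-.01)&(a<.2);a,b,yy=a[m],b[m],q[k][m][:,1]
        if m.sum()>30: print(n,y,m.sum(),'x',np.percentile(a,[1,99]).round(4),'z med low/high',np.median(b[a<np.median(a)]).round(4),np.median(b[a>np.median(a)]).round(4),'y',np.percentile(yy,[1,99]).round(4))
a=cv2.imread('pics/w14.png');b=cv2.imread('pics/s14.png');cv2.imwrite('pics/c14.png',cv2.resize(np.hstack([a,b]),(800,300)))
E
```

```text
54.35 [0.5793 0.0486 0.2567] F [-0.3  0.  -0.3] open 0.852 g 0.0 j [-12.  16. 120.  89.  10.  -7.]
wrist -0.174 1457 x [0.1201 0.1514] z med low/high 0.0158 0.0154 y [-0.1984 -0.1478]
wrist -0.069 2420 x [0.0894 0.1513] z med low/high 0.016 0.0154 y [-0.0938 -0.0438]
wrist 0.036 3620 x [0.0165 0.1514] z med low/high 0.0159 0.0155 y [0.01   0.0609]
scene -0.174 85 x [-0.0028  0.155 ] z med low/high 0.0185 0.0125 y [-0.1981 -0.1444]
scene -0.069 91 x [-0.003   0.1562] z med low/high 0.0192 0.0127 y [-0.0911 -0.0294]
scene 0.036 84 x [-0.0026  0.1555] z med low/high 0.0187 0.0124 y [0.0102 0.0744]
```

View pics/c14.png

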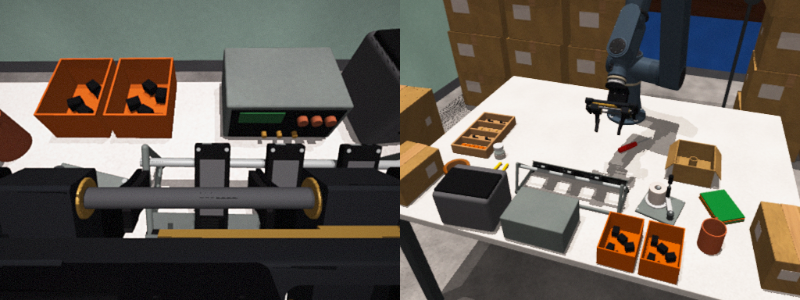

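All three lean correctly: tops 150–151 mm up the slope, front faces 15–16 mm out. One last check of the roll and knob, then hand in.

```bash
python3 - <<'E'
from h import *
p,d,C=shot('top');Q=cloud(C,d).reshape(-1,3)
f=lambda x,y,r,a,b:Q[(np.hypot(Q[:,0]-x,Q[:,1]-y)<r)&(Q[:,2]>a)&(Q[:,2]<b)]
r=f(.605,.257,.05,.07,.08);k=f(.594,.296,.03,.127,.142)
m=lambda q:((q.max(0)+q.min(0))/2).round(4)
ok=len(r) and len(k) and abs(m(r)[1]-.2562)<.006 and abs(np.hypot(*(m(r)-m(k))[:2])-.041)<.004
print(m(r),m(k),np.hypot(*(m(r)-m(k))[:2]),ok)
if ok:
    from rig import ticket; print(ticket.hand_in())
E
```

```text
[0.6063 0.2621 0.0751] [0.5953 0.2961 0.1335] 0.03573513677041122 False
```

```bash
python3 - <<'E'
from h import *
p,d,C=shot('top');W=cloud(C,d);Q=W.reshape(-1,3);br=p.min(2).ravel()
k=(np.hypot(Q[:,0]-.605,Q[:,1]-.257)<.05)&(Q[:,2]>.07)&(Q[:,2]<.08)&(br>100);r=Q[k]
c,R=cv2.minEnclosingCircle((r[:,:2]*1000).astype(np.float32));print(c,R,np.median(r,0))
K=np.array([595.3,296.1]);print(np.hypot(*(K-c)))
E
```

```text
(607.2102661132812, 258.24835205078125) 33.9083251953125 [0.60881624 0.25719672 0.07604875]
39.68125113149502
```

```bash
python3 -c "
from rig import ticket; print(ticket.hand_in())"
```

```text
the job is handed in; nothing more can be done
None
```

The job is handed in: the core is in the carton, the roll is seated with the brake roller against it, and all three housings lean in the rest; the hand-in gave no verdict.

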